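# Load the bottle steriliser and key in its programme

## Robot

A 6-joint arm with a two-finger parallel gripper is mounted at the origin on the work surface. World frame = base frame: x ahead of the robot, y to its left, z up, the work surface at z = 0. Lengths are in mm, angles in rad, forces in N, time in s.
With the tool pointing down it reaches from about 375 to 925 mm from the base axis. Payload 5.7 kg.
Tool frame: the origin (TCP) lies on the centre line of the jaws, within the pads' length; the fingertips stand 17 mm ahead of it and the grasp point (between the pads) lies 2 mm behind it (arm.tip_extent is the z of the fingertips in the tool frame, in mm); z points along the fingers, y is the line along which they close (so a half turn about z gives the same grasp; the last joint's range is limited). The gripper opens to 85 mm and grips with 20 to 120 N. Pads are 22 mm wide; open, the fingers measure 114 mm over their backs; the gripper's body (76 mm by 85 mm) begins 54 mm behind the grasp point. The pads swing forward as they close: fully open they stand 13 mm farther back than shut.
Start: joints at [-1.25, 0.359, 1.51, -0, 1.272, -0.115], TCP at [253.263, -543.896, 248.267] pointing down, gripper open.
Joint ranges: [-2.97, 2.97], [-1.01, 2.36], [0.21, 2.38], [-0.96, 4.11], [0.2, 2.71], [-2.98, 2.98]. Speed limits (rad/s): [2.39, 2.39, 3.14, 3.14, 3.14, 3.14].

## Interface

Orientations are given as a unit quaternion [w, x, y, z].
In Python, from cell import arm gives the robot as it stands. The module is installed in compiled form; this text tells all that it offers.
- The arm moves only by the shell command python3 -m crank 'ROWS'. ROWS is JSON, a list of rows, each an object with "hand": the opening, from -1 (shut) to 1 (fully open); "translation": the shift along the tool's x, y, z in units of 0.4 m (1.0 is 0.4 m), a list of three; "delta_rot": the turn, a rotation vector about the tool's x, y, z in units of 45 degrees (1.0 is 45 degrees), a list of three. A call has 1 to 5 rows; each row shifts and turns the commanded pose from where the row before left it, along the tool's axes as they then stand; what a row does not reach is not made up. A row lasts 1/10 s, in which the tool goes at most 50 mm and 8.59 degrees, less where a joint would pass 70% of its speed; a pose out of reach is approached as far as the arm can. A call with a number of a shift or a turn outside -1 to 1 is refused whole. A call with a gripper value outside its range is refused whole. The fingers move at their own pace and stop on an object; the grip force is fixed at half the most. Time passes only in rows, so rows that do not move let the fingers close. It gives the time, the measured TCP pose, the force, the opening and the grip force at its end, in the units of the state.
- arm.get_state(): the state, without advancing time (a new reading comes with each control period).
- arm.grab_frame(name): name is "scene" or "side" or "wrist"; returns a dict with "frame" (400x640x3 uint8, red, green, blue), "fx", "fy", "cx", "cy" (pixels), "cam_to_world" (4x4, takes a point from camera to world coordinates). Camera axes: x right, y down, z forward; pixel columns grow to the right and rows downward; lengths in mm; the calibration is good to about 2 mm. The wrist camera is an equidistant fisheye: a pixel r from the principal point sees the ray r / f radians off the axis. A picture is of the moment at which its call begins. There is no depth.
- arm.close_job(): hands the job in; it is judged then, once.
Trained networks look in a picture, given as the dict that the camera call returned (one of the last four; its "shot" number tells which), for a name from the list of things; names that differ only in an ending like _2 or _b are one class to them, and where a whole thing is asked for, a point or a joint stands for the part that bears it (a point fixed in the world has none). Each returns a list of dicts, best first, with "confidence" (0 to 1); they miss things now and then, are a little off and sometimes report something else, mostly with a low value. They report only what shows in the picture. A call takes as long as a camera call. They do not tell look-alikes from the thing itself.
- arm.search_frame(target, picture): "bbox" ([centre column, centre row, width, height] in pixels, round what is visible of it).
- arm.pinpoint(target, picture): "position" ([column, row] in pixels: a listed point, or the origin of a listed thing).
The state is a dict: "clock": time; "joint_positions": joint angles; "joint_vel": joint speeds; "tau": joint torques, N m; "ee_pos": TCP position; "orientation": TCP orientation; "ft_force": force on the tool from outside, world axes, zero at the start; "moment": the same for the moment, N m; "finger_gap": opening from 0.0 (shut) to 1.0 (fully open); "grasp_force": force on a finger pad.
Only numpy, scipy, OpenCV 4.12 (cv2) and the standard library are available. Lean on these libraries where they do the work, as an engineer would, in place of code of your own. Each camera call takes 0.05 s, during which the arm holds its last target. There are 200 camera calls.

## Task

Take the yellow bottle from the draining cradle, turn it upside down and lower it, without dropping it, over the free peg of the steriliser until its mouth stands flat on the saucer, and let go. Then key in the programme: press the yellow, blue, white and green keys in that order, each fully down and fully up again before the next. Do not press the red or black key, press no key before the bottle is on, and leave everything else where it stands, the blue cup on its peg included.

Things in the scene. Friction and masses are not known exactly. Their poses are not given: they have to be found in the camera images.
- steriliser: Fixed white steriliser base with a grey deck, 220 (x) by 250 (y) mm, deck 30 mm high. Origin: centre of its underside; +x points from keypad to pegs. Six keys in two rows of three at x = -28 and -76 mm, 50 mm apart along y. Two identical upright pegs at x = +60 mm, 130 mm apart: one free, the blue cup on the other. A strip along the far edge is 40 mm high.
- peg_free_seat (a point): Foot of the free upright peg (left or right place, varies): centre of the top face of its grey saucer, 72 mm across and 34 mm above the table, on the peg's axis. The orange peg is 18 mm in diameter, rises 75 mm above this point and tapers over its last 13 mm. A bottle is on it when its mouth stands flat on the saucer, the peg inside.
- bottle: Open rigid yellow bottle, 60 to 130 g. Origin: centre of the closed bottom's outer face; +z runs along its axis to the open mouth. Outer radius 29 mm from 0 to 96 mm, narrowing to 24 mm at 108 mm, neck 24 mm to the mouth at 130 mm; wall 3 mm. Starts on the cradle's rails, mouth 25 degrees below level, rim against a low stop; lifts straight up out of it.
- bottle_mouth (a point): Centre of the bottle's open mouth, in the plane of the rim (130 mm along +z from the bottle's origin).
- cradle: Fixed red plate 150 (x) by 70 (y) by 8 mm with two sloping steel rails (8 mm rod, 32 mm between centres) under the bottle, both flanks of which are open to fingers, and a red stop at the low end, below the bottle's axis. Origin: underside, 3 mm off the plate's middle; the bottle's mouth points to its -x and the bottle's middle lies about 75 mm above the table.
- cup: Blue ceramic cup upside down on the taken peg, leave it there. 85 mm tall, mouth 72 mm across, 58 mm across at its foot, so it stands from 34 to 119 mm above the table. Origin: centre of its foot, which is now its top; its z points down.
- can: Red tin can standing beside the steriliser, 66 mm across, 100 mm tall; origin: centre of its underside. Leave alone.
- mug: White mug standing beside the cradle, 68 mm across, 70 mm tall, handle at its +y sticking out 37 mm; origin: centre of its underside. Leave alone.
- jar: Amber jar with green cap, 54 mm across, 80 mm tall; origin: centre of its underside. Leave alone.
- shaker: Small clear glass shaker with a steel cap on the other side of the steriliser, 40 mm across, 75 mm tall; origin: centre of its underside. Leave alone.
- spoon: Wooden spoon lying on the counter, along its x. Leave alone.
- key_yellow_top (a point): Centre of the top face of the yellow key, a round yellow cap 26 mm across, in a dark housing 42 mm across and 12 mm high. The cap's top is 52 mm above the table at rest and 6 mm lower fully down. One of the four keys of the programme. The keys' places vary.
- key_yellow (a joint): How far the yellow key is pressed: 0 up, 0.006 m fully down against its spring (1.2 N to start, 4 N fully down); it springs back when let go.
- key_blue_top (a point): Centre of the top face of the blue key, a round blue cap 26 mm across, in a dark housing 42 mm across and 12 mm high. The cap's top is 52 mm above the table at rest and 6 mm lower fully down. One of the four keys of the programme. The keys' places vary.
- key_blue (a joint): How far the blue key is pressed: 0 up, 0.006 m fully down against its spring (1.2 N to start, 4 N fully down); it springs back when let go.
- key_white_top (a point): Centre of the top face of the white key, a round white cap 26 mm across, in a dark housing 42 mm across and 12 mm high. The cap's top is 52 mm above the table at rest and 6 mm lower fully down. One of the four keys of the programme. The keys' places vary.
- key_white (a joint): How far the white key is pressed: 0 up, 0.006 m fully down against its spring (1.2 N to start, 4 N fully down); it springs back when let go.
- key_green_top (a point): Centre of the top face of the green key, a round green cap 26 mm across, in a dark housing 42 mm across and 12 mm high. The cap's top is 52 mm above the table at rest and 6 mm lower fully down. One of the four keys of the programme. The keys' places vary.
- key_green (a joint): How far the green key is pressed: 0 up, 0.006 m fully down against its spring (1.2 N to start, 4 N fully down); it springs back when let go.
- key_red_top (a point): Centre of the top face of the red key, a round red cap 26 mm across, in a dark housing 42 mm across and 12 mm high. The cap's top is 52 mm above the table at rest and 6 mm lower fully down. Not part of the programme: do not press. The keys' places vary.
- key_red (a joint): How far the red key is pressed: 0 up, 0.006 m fully down against its spring (1.2 N to start, 4 N fully down); it springs back when let go.
- key_black_top (a point): Centre of the top face of the black key, a round black cap 26 mm across, in a dark housing 42 mm across and 12 mm high. The cap's top is 52 mm above the table at rest and 6 mm lower fully down. Not part of the programme: do not press. The keys' places vary.
- key_black (a joint): How far the black key is pressed: 0 up, 0.006 m fully down against its spring (1.2 N to start, 4 N fully down); it springs back when let go.
Mind the look-alikes: they are no part of the job. Of the things shaped like the bottle, the yellow one is meant.

How it is judged (in metres and radians):
On the way, in this order (a step that is already met when the one before it is completed fails the run):
1. the yellow bottle stands upside down over the free peg, mouth down on the saucer, and is let go (horizontal distance between bottle_mouth and peg_free_seat below 0.016 m and z of bottle_mouth in the frame of peg_free_seat below 0.006 m and angle between bottle's own z axis and vertical above 3.05159 rad and contact force between bottle and the fingers below 0.1 N and linear speed of bottle below 0.02 m/s), for 0.2 s.
2. the yellow key is pressed fully down, alone (value of joint key_yellow above 0.0045 m and horizontal distance between bottle_mouth and peg_free_seat below 0.016 m and z of bottle_mouth in the frame of peg_free_seat below 0.006 m and angle between bottle's own z axis and vertical above 3.05159 rad and value of joint each of key_blue, key_white, key_green, key_red, key_black below 0.002 m), for 0.04 s.
3. the blue key is pressed fully down, alone (value of joint key_blue above 0.0045 m and horizontal distance between bottle_mouth and peg_free_seat below 0.016 m and z of bottle_mouth in the frame of peg_free_seat below 0.006 m and angle between bottle's own z axis and vertical above 3.05159 rad and value of joint each of key_yellow, key_white, key_green, key_red, key_black below 0.002 m), for 0.04 s.
4. the white key is pressed fully down, alone (value of joint key_white above 0.0045 m and horizontal distance between bottle_mouth and peg_free_seat below 0.016 m and z of bottle_mouth in the frame of peg_free_seat below 0.006 m and angle between bottle's own z axis and vertical above 3.05159 rad and value of joint each of key_yellow, key_blue, key_green, key_red, key_black below 0.002 m), for 0.04 s.
5. the green key is pressed fully down, alone (value of joint key_green above 0.0045 m and horizontal distance between bottle_mouth and peg_free_seat below 0.016 m and z of bottle_mouth in the frame of peg_free_seat below 0.006 m and angle between bottle's own z axis and vertical above 3.05159 rad and value of joint each of key_yellow, key_blue, key_white, key_red, key_black below 0.002 m), for 0.04 s.
At the end, for the whole second after the job is handed in: The bottle stands upside down on the free peg, released and at rest: mouth centre within 16 mm of the peg axis and 6 mm of the saucer, axis within 0.09 rad of vertical; all keys less than 2 mm down; the blue cup within 15 mm and other bystanders within 30 mm of their starts (all of step 1 and value of joint each of key_yellow, key_blue, key_white, key_green, key_red, key_black below 0.002 m and distance of cup from where it was at the start of the episode below 0.015 m and distance of each of can, mug, jar, shaker, spoon from where it was at the start of the episode below 0.03 m); the robot touches nothing.
It fails at once if the red or the black key is pressed (value of joint any of key_red, key_black above 0.003 m).
It fails at once if a key is pressed before the bottle is on the free peg (value of joint any of key_yellow, key_blue, key_white, key_green, key_red, key_black above 0.003 m and not (horizontal distance between bottle_mouth and peg_free_seat below 0.025 m and z of bottle_mouth in the frame of peg_free_seat below 0.02 m)).
It fails at once if the bottle is dropped (falls freely faster than 0.5 m/s, about 13 mm) (linear speed of bottle above 0.5 m/s and contact force between bottle and the fingers below 0.1 N).
It fails at once if the blue cup is moved more than 15 mm or another bystander more than 30 mm (distance of cup from where it was at the start of the episode above 0.015 m or distance of any of can, mug, jar, shaker, spoon from where it was at the start of the episode above 0.03 m).
It fails at once if a standing bystander is tipped over (angle between cup's own z axis and vertical below 2.79159 rad or angle between any of can, mug, jar, shaker's own z axis and vertical above 0.35 rad).
It also fails if it takes over 67 s, if anything falls off the work surface, if the arm or the gripper's body presses on something with over 40 N, if the wrist force passes 120 N, or if a joint passes its speed limit or range.

## Working session

There is one attempt and no reset: what is moved stays moved. The work goes in short steps, Python scripts to look and compute and a shell command to move; the robot and the scene stay as the last step left them, time stands still between calls to the robot, and variables do not carry over. Pictures are saved under pics/ and viewed, at most 11 in all, crops included, and the job is handed in when it is done.

```bash
mkdir -p pics; cat > h.py <<'E'
import numpy as np, cv2, json
from scipy.spatial.transform import Rotation as R
from cell import arm
def ray(p,uv):
    x=(uv[0]-p['cx'])/p['fx'];y=(uv[1]-p['cy'])/p['fy']
    if p.get('name')=='wrist':
        r=np.hypot(x,y);s=np.sin(r)/r if r>1e-9 else 1
        d=np.array([x*s,y*s,np.cos(r)])
    else: d=np.array([x,y,1.])
    T=np.array(p['cam_to_world']);d=T[:3,:3]@d
    return T[:3,3],d/np.linalg.norm(d)
def grab(n):
    p=arm.grab_frame(n);p['name']=n;return p
def tri(rays):
    A=0;b=0
    for o,d in rays:
        M=np.eye(3)-np.outer(d,d);A=A+M;b=b+M@o
    x=np.linalg.solve(A,b)
    return x,[round(float(np.linalg.norm((np.eye(3)-np.outer(d,d))@(x-o))),1) for o,d in rays]
def plane(o,d,z): return o+d*(z-o[2])/d[2]
def save(p,f): cv2.imwrite('pics/'+f,p['frame'][:,:,::-1])
def toolpose():
    s=arm.get_state();q=s['orientation'];return np.array(s['ee_pos']),R.from_quat([q[1],q[2],q[3],q[0]])
E
python3 - <<'E'
from h import *
names="bottle bottle_mouth peg_free_seat cup cradle steriliser can mug jar shaker spoon key_yellow_top key_blue_top key_white_top key_green_top key_red_top key_black_top".split()
P={n:grab(n) for n in("scene","side")}
for n,p in P.items():
    save(p,n+'0.png');print(n,np.round(p['cam_to_world'],2).tolist(),p['fx'])
for t in names:
    for n,p in P.items():
        print(t,n,[(np.round(a['position']).tolist(),round(a['confidence'],2)) for a in arm.pinpoint(t,p)[:3]])
E
```

```text
scene [[-0.7, 0.53, -0.48, 971.09], [0.72, 0.51, -0.48, 456.74], [-0.01, -0.68, -0.74, 886.71], [0.0, 0.0, 0.0, 1.0]] 396.03668274128114
side [[0.96, -0.2, 0.21, 171.99], [-0.29, -0.7, 0.66, -936.95], [0.01, -0.69, -0.72, 1087.22], [0.0, 0.0, 0.0, 1.0]] 417.4344428396747
bottle scene [([287.0, 248.0], 0.87), ([218.0, 178.0], 0.86), ([260.0, 129.0], 0.63)]
bottle side [([367.0, 200.0], 0.98), ([405.0, 249.0], 0.97), ([327.0, 340.0], 0.64)]
bottle_mouth scene [([266.0, 216.0], 0.88), ([221.0, 142.0], 0.85), ([260.0, 183.0], 0.83)]
bottle_mouth side [([367.0, 247.0], 0.78), ([373.0, 332.0], 0.57)]
peg_free_seat scene [([391.0, 317.0], 0.97)]
peg_free_seat side [([332.0, 141.0], 0.62)]
cup scene [([342.0, 272.0], 0.72)]
cup side [([348.0, 144.0], 0.79)]
cradle scene [([239.0, 200.0], 0.83)]
cradle side [([383.0, 260.0], 0.79)]
steriliser scene [([379.0, 287.0], 0.64), ([305.0, 277.0], 0.57)]
steriliser side [([327.0, 165.0], 0.74), ([312.0, 149.0], 0.27)]
can scene [([308.0, 275.0], 0.81)]
can side [([359.0, 188.0], 0.82)]
mug scene [([234.0, 172.0], 0.69)]
mug side [([380.0, 297.0], 0.6
[... 173 characters left out ...]
 0.7), ([361.0, 262.0], 0.67)]
shaker side [([306.0, 140.0], 0.67), ([317.0, 157.0], 0.28)]
spoon scene [([293.0, 158.0], 0.65)]
spoon side [([309.0, 138.0], 0.64)]
key_yellow_top scene [([407.0, 266.0], 0.63), ([365.0, 260.0], 0.44)]
key_yellow_top side [([379.0, 299.0], 0.34)]
key_blue_top scene []
key_blue_top side [([313.0, 148.0], 0.61)]
key_white_top scene [([217.0, 178.0], 0.58), ([379.0, 271.0], 0.53)]
key_white_top side [([319.0, 159.0], 0.58), ([313.0, 151.0], 0.49)]
key_green_top scene [([391.0, 254.0], 0.56)]
key_green_top side []
key_red_top scene [([363.0, 263.0], 0.42)]
key_red_top side [([325.0, 167.0], 0.37)]
key_black_top scene [([372.0, 244.0], 0.44)]
key_black_top side []
```

```bash
python3 - <<'E'
import cv2,numpy as np
a=cv2.imread('pics/scene0.png')[90:370,170:490];b=cv2.imread('pics/side0.png')[100:380,220:480]
a=cv2.resize(a,None,fx=2.1,fy=2.1);cv2.imwrite('pics/a.png',a)
b=cv2.resize(b,None,fx=2.1,fy=2.1);cv2.imwrite('pics/b.png',b)
E
```

```text
(no output)
```

View pics/a.png

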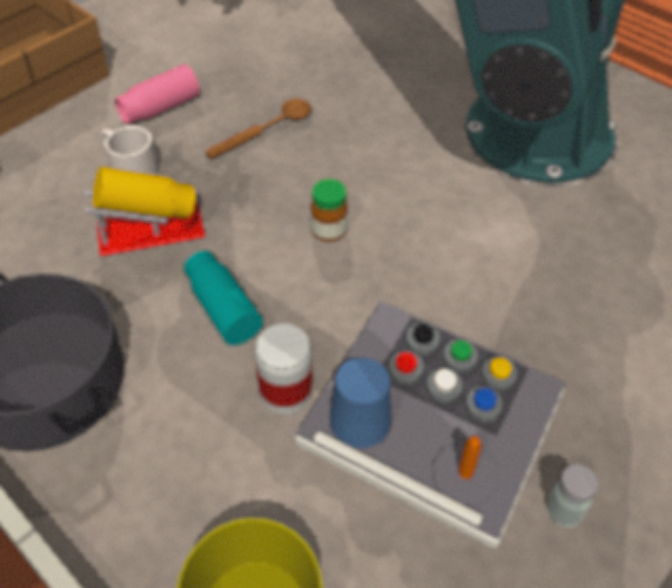

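View pics/b.png

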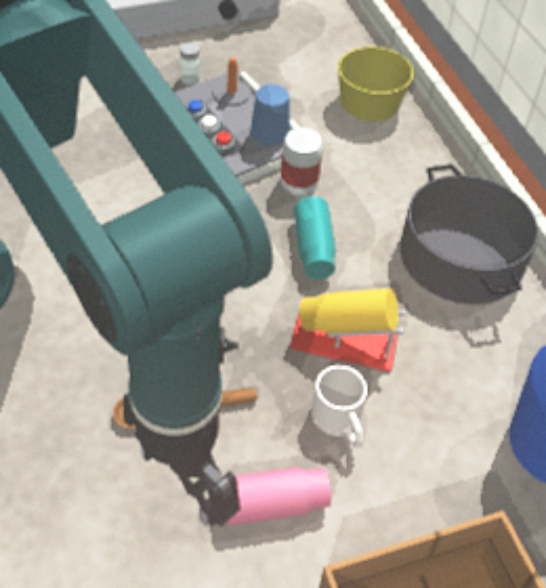

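The candidates for the yellow bottle (scene pixels) are yellow on the red cradle (239,183), pink (245,135) and teal (276,231). By the description it is the yellow one, with its mouth end near (261,187). The free orange peg is at (391,313), between the blue-key side and the shaker. The keys are yellow (409,266), blue (401,280), white (382,271), green (390,257), red (363,263) and black (372,249).

```bash
python3 - <<'E'
from h import *
P={n:grab(n) for n in("scene","side")}
def T(n,a,b):
    x,e=tri([ray(P['scene'],a),ray(P['side'],b)]);print(n,np.round(x,1),e);return x
T('bottle',(217.5,178),(405,249));T('mouth',(260,183),(367,247));T('seat',(391,316),(331,146))
T('peg top',(396.5,298),(330.7,128.5));T('cuptop',(342,266),(349.6,143.5))
for k,uv in dict(yellow=(408.6,265.7),blue=(401,280.5),white=(382,271),green=(389.5,257),red=(363,263),black=(372,249)).items():
    print(k,np.round(plane(*ray(P['scene'],uv),52),1))
for k,uv in dict(blue=(313,150.5),white=(319.5,159),red=(326.5,166)).items(): print('side',k,np.round(plane(*ray(P['side'],uv),52),1))
for n,uv in dict(can=(308,275),mug=(234,172),jar=(324,193),shaker=(437,334),spoon=(293,158)).items(): print(n,np.round(plane(*ray(P['scene'],uv),0)))
print(np.round(plane(*ray(P['side'],(380,297)),0)),toolpose()[1].as_matrix().round(3))
for n,p in P.items(): cv2.imwrite('pics/x_%s.png'%n,p['frame'][:,:,::-1])
E
```

```text
bottle [ 608.7 -313.7   97.2] [2.3, 2.3]
mouth [ 517.1 -246.7   55.9] [4.3, 4.3]
seat [566.7 277.7  22.7] [3.6, 3.6]
peg top [565. 279. 108.] [2.8, 2.8]
cuptop [596.2 149.5 129.4] [1.8, 1.8]
yellow [441.9 236.2  52. ]
blue [488.4 247.5  52. ]
white [499.1 198.6  52. ]
green [454.  186.8  52. ]
red [513.6 150.5  52. ]
black [465.5 140.   52. ]
side blue [484.7 235.   52. ]
side white [494.9 181.7  52. ]
side red [508.8 137.7  52. ]
can [611.  53.  -0.]
mug [ 509. -391.    0.]
jar [ 374. -117.    0.]
shaker [514. 377.   0.]
spoon [ 331. -302.    0.]
[ 512. -391.    0.] [[ 0.907  0.422 -0.   ]
 [ 0.422 -0.907  0.   ]
 [-0.    -0.    -1.   ]]
```

```bash
python3 -m crank '[{"hand":1,"translation":[0,0,0],"delta_rot":[0,0,0.17]},{"hand":1,"translation":[0,0,0],"delta_rot":[0,0,0.17]},{"hand":1,"translation":[0,0,0],"delta_rot":[0,0,0.17]},{"hand":1,"translation":[0,0,0],"delta_rot":[0,0,0.17]},{"hand":1,"translation":[0,0,0],"delta_rot":[0,0,0.17]}]' >/dev/null
python3 -m crank '[{"hand":1,"translation":[0,0,0],"delta_rot":[0,0,0.17]},{"hand":1,"translation":[0,0,0],"delta_rot":[0,0,0.17]},{"hand":1,"translation":[0,0,0],"delta_rot":[0,0,0.17]},{"hand":1,"translation":[0.024,-0.099,0],"delta_rot":[0,0,0]},{"hand":1,"translation":[0.024,-0.099,0],"delta_rot":[0,0,0]}]'
python3 -m crank '[{"hand":1,"translation":[0.024,-0.099,0],"delta_rot":[0,0,0]},{"hand":1,"translation":[0.024,-0.099,0],"delta_rot":[0,0,0]},{"hand":1,"translation":[0.024,-0.099,0],"delta_rot":[0,0,0]},{"hand":1,"translation":[0.024,-0.099,0],"delta_rot":[0,0,0]},{"hand":1,"translation":[0.024,-0.099,0],"delta_rot":[0,0,0]}]'
python3 -m crank '[{"hand":1,"translation":[0.024,-0.099,0],"delta_rot":[0,0,0]},{"hand":1,"translation":[0,0,0],"delta_rot":[0,0,0]},{"hand":1,"translation":[0,0,0],"delta_rot":[0,0,0]}]'
python3 - <<'E'
from h import *
p=grab('wrist');save(p,'w1.png');print(p['fx'],p['cx'],p['cy'],np.round(p['cam_to_world'],3).tolist())
s=arm.get_state();print(s['joint_positions'],s['ee_pos'])
print(toolpose()[1].as_matrix().round(3))
o=[]
for t in('bottle','bottle_mouth','mug','cradle'):
    print(t,[(np.round(a['position']).tolist(),round(a['confidence'],2),np.round(plane(*ray(p,a['position']),{'bottle':100,'bottle_mouth':48}.get(t,0)))) for a in arm.pinpoint(t,p)[:3]])
E
```

```text
clock: 2.9
ee_pos: [315.6, -491.5, 248.2]
orientation: [0.0, 0.95, -0.312, 0.0]
ft_force: [0.1, 0.2, 0.1]
finger_gap: 1.004
grasp_force: 0.0
clock: 3.4
ee_pos: [472.5, -358.8, 248.4]
orientation: [0.0, 0.95, -0.311, 0.0]
ft_force: [0.3, -0.4, 0.8]
finger_gap: 1.0
grasp_force: 0.0
clock: 3.7
ee_pos: [502.9, -333.1, 248.2]
orientation: [0.0, 0.951, -0.31, -0.0]
ft_force: [-0.5, 0.1, -0.8]
finger_gap: 1.001
grasp_force: 0.0
309.70691628693146 315.2917835238275 194.63036553284218 [[-0.589, -0.77, -0.246, 565.802], [-0.808, 0.561, 0.178, -377.492], [0.001, 0.304, -0.953, 374.143], [0.0, 0.0, 0.0, 1.0]]
[-7.00753095e-01  3.63434413e-01  1.50343565e+00 -6.21095147e-04
  1.27517895e+00  1.50163880e+00] [ 502.19551768 -333.77572256  248.15563635]
[[ 0.807 -0.59  -0.001]
 [-0.59  -0.807 -0.   ]
 [-0.     0.001 -1.   ]]
bottle [([224.0, 102.0], 0.82, array([ 614., -311.,  100.])), ([484.0, 218.0], 0.64, array([ 368., -456.,  100.])), ([111.0, 235.0], 0.59, array([ 594., -106.,  100.]))]
bottle_mouth [([180.0, 207.0], 0.78, array([ 565., -176.,   48.])), ([455.0, 124.0], 0.68, array([ 457., -492.,   48.])), ([253.0, 204.0], 0.6, array([ 514., -253.,   48.]))]
mug [([353.0, 131.0], 0.65, array([ 508., -392.,    0.]))]
cradle [([254.0, 149.0], 0.7, array([ 562., -281.,    0.]))]
```

View pics/w1.png

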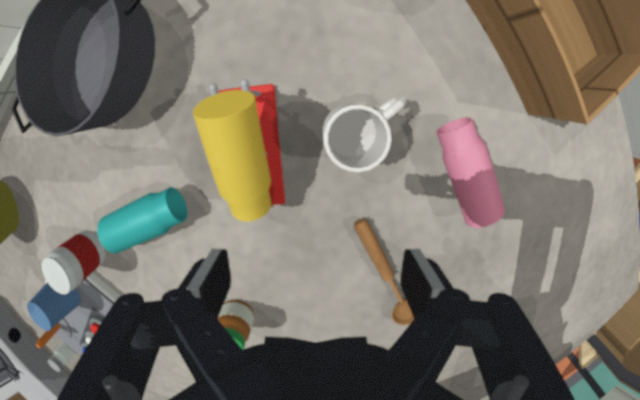

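The wrist view shows the yellow bottle with its bottom at (226,104) and mouth at (251,212), on the red cradle. The mug is clear at (357,137), the pink bottle is at (470,170) and the teal one at (143,220). The choice is confirmed. Next I move above it and fit the silhouette.

```bash
python3 - <<'E'
from h import *
p=grab('wrist');np.savez('v1.npz',**{k:p[k] for k in('frame','fx','fy','cx','cy','cam_to_world')})
E
python3 -m crank '[{"hand":1,"translation":[0.022,-0.1,0],"delta_rot":[0,0,0]},{"hand":1,"translation":[0.022,-0.1,0],"delta_rot":[0,0,0]},{"hand":1,"translation":[0,0,0],"delta_rot":[0,0,0]},{"hand":1,"translation":[0,0,0],"delta_rot":[0,0,0]}]'
cat >> h.py <<'E'
def proj(p,X):
    T=np.array(p['cam_to_world']);c=(X-T[:3,3])@T[:3,:3]
    if p['name']=='wrist':
        h=np.hypot(c[:,0],c[:,1]);k=np.arctan2(h,c[:,2])/h
    else: k=1/c[:,2]
    return np.c_[c[:,0]*k*p['fx']+p['cx'],c[:,1]*k*p['fy']+p['cy']]
A=np.linspace(0,2*np.pi,60)
def bottle_pts(x):  # bottom x,y,z, yaw of axis, depression
    ax=np.array([np.cos(x[3])*np.cos(x[4]),np.sin(x[3])*np.cos(x[4]),-np.sin(x[4])])
    u=np.cross(ax,[.3,.9,.1]);u/=np.linalg.norm(u);v=np.cross(ax,u)
    return np.vstack([x[:3]+ax*h+r*(np.cos(A)[:,None]*u+np.sin(A)[:,None]*v) for h,r in((0,29),(96,29),(108,24),(130,24))])
def ymask(p,guess,pad=12):
    hsv=cv2.cvtColor(p['frame'],cv2.COLOR_RGB2HSV);m=cv2.inRange(hsv,(18,120,60),(36,255,255))
    g=proj(p,guess);box=np.zeros_like(m);cv2.fillConvexPoly(box,cv2.convexHull(np.round(g).astype(np.int32)),255)
    m&=cv2.dilate(box,np.ones((2*pad+1,)*2,np.uint8))
    n,l,st,_=cv2.connectedComponentsWithStats(m);return (l==1+np.argmax(st[1:,4])).astype(np.uint8)
def fitb(views,x0,sc=(8,8,8,.1,.1)):
    from scipy.optimize import minimize
    ms=[ymask(p,bottle_pts(x0)) for p in views];sc=np.array(sc)
    def cost(d):
        x=x0+d*sc;c=0
        for p,m in zip(views,ms):
            b=np.zeros(m.shape,np.uint8);h=cv2.convexHull((proj(p,bottle_pts(x))).astype(np.float32))
            cv2.fillConvexPoly(b,np.round(h*16).astype(np.int32),1,shift=4)
            c+=1-(b&m).sum()/(b|m).sum()
        return c/len(views)
    best=min((minimize(cost,s,method='Nelder-Mead',options=dict(maxiter=500,initial_simplex=np.vstack([s,s+np.eye(5)*k]))) for s,k in((np.zeros(5),1),(np.zeros(5),-.7),(np.full(5,.3),-.6))),key=lambda r:r.fun)
    return x0+best.x*sc,best.fun
E
python3 - <<'E'
from h import *
v1=dict(np.load('v1.npz'));v1['name']='wrist'
p=grab('wrist');save(p,'w2.png');s=grab('scene');sd=grab('side')
x0=np.array([613,-311,100,np.radians(148),np.radians(25)])
for vs in([v1,p],[v1,p,s,sd],[p,s]):
    x,c=fitb(vs,x0);print(x[:3].round(1),np.degrees(x[3:]).round(1),round(c,3))
print(toolpose()[0].round(1),arm.get_state()['joint_positions'].round(3) if hasattr(arm.get_state()['joint_positions'],'round') else arm.get_state()['joint_positions'])
for q in (p,):
    print([(np.round(a['position']).tolist(),np.round(plane(*ray(q,a['position']),0)),round(a['confidence'],2)) for t in('cradle','mug') for a in arm.pinpoint(t,q)[:2]])
E
```

```text
clock: 4.4
ee_pos: [563.9, -279.7, 248.2]
orientation: [0.0, 0.951, -0.31, -0.0]
ft_force: [-0.2, 0.4, -0.5]
finger_gap: 1.002
grasp_force: 0.0
[ 612.6 -309.2   97.7] [147.8  26.5] 0.032
[ 612.1 -309.3  100.6] [147.9  27.7] 0.077
[ 611.7 -310.    99.1] [148.  27.] 0.065
[ 563.  -280.5  248.2] [-0.572  0.401  1.444 -0.     1.297  1.633]
[([412.0, 148.0], array([ 508., -388.,    0.]), 0.8)]
```

```bash
python3 -m crank '[{"hand":1,"translation":[0.012,-0.004,0],"delta_rot":[0,0,-0.093]},{"hand":1,"translation":[0,0,0.1],"delta_rot":[0,0,0]},{"hand":1,"translation":[0,0,0.1],"delta_rot":[0,0,0]},{"hand":1,"translation":[0,0,0],"delta_rot":[0,0,0]},{"hand":1,"translation":[0,0,0],"delta_rot":[0,0,0]}]'
python3 -m crank '[{"hand":1,"translation":[0,0,0.08],"delta_rot":[0,0,0]},{"hand":1,"translation":[0,0,0.08],"delta_rot":[0,0,0]},{"hand":1,"translation":[0,0,0.07],"delta_rot":[0,0,0]},{"hand":1,"translation":[0,0,0],"delta_rot":[0,0,0]},{"hand":1,"translation":[0,0,0],"delta_rot":[0,0,0]}]'
python3 - <<'E'
from h import *
p=grab('wrist');save(p,'w3.png');print(toolpose()[1].as_matrix().round(3))
E
```

```text
clock: 5.15
ee_pos: [568.1, -281.4, 168.3]
orientation: [-0.0, 0.961, -0.276, -0.001]
ft_force: [0.6, 0.1, 0.9]
finger_gap: 0.997
grasp_force: 0.0
clock: 5.65
ee_pos: [569.9, -282.1, 78.3]
orientation: [0.0, 0.961, -0.276, 0.001]
ft_force: [0.2, -0.1, 1.1]
finger_gap: 1.001
grasp_force: 0.0
[[ 0.848 -0.531  0.003]
 [-0.531 -0.848 -0.002]
 [ 0.004 -0.    -1.   ]]
```

View pics/w3.png

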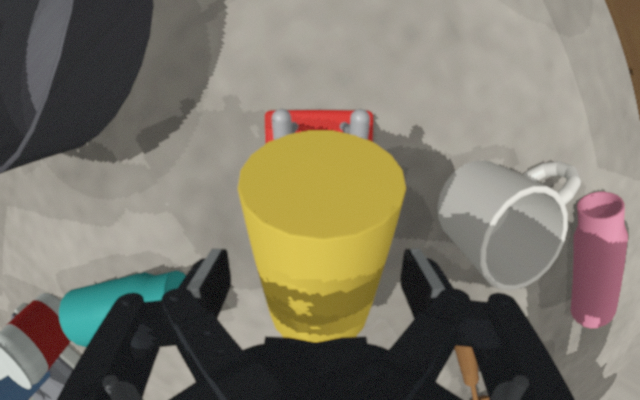

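The bottle (bottom ellipse centred at 321,190) sits centrally between the pads (225 and 410). Closing and lifting.

```bash
python3 -m crank '[{"hand":-1,"translation":[0,0,0.005],"delta_rot":[0,0,0]},{"hand":-1,"translation":[0,0,0],"delta_rot":[0,0,0]},{"hand":-1,"translation":[0,0,0],"delta_rot":[0,0,0]},{"hand":-1,"translation":[0,0,0],"delta_rot":[0,0,0]},{"hand":-1,"translation":[0,0,0],"delta_rot":[0,0,0]}]'
python3 -m crank '[{"hand":-1,"translation":[0,0,0],"delta_rot":[0,0,0]},{"hand":-1,"translation":[0,0,0],"delta_rot":[0,0,0]},{"hand":-1,"translation":[0,0,-0.02],"delta_rot":[0,0,0]},{"hand":-1,"translation":[0,0,-0.04],"delta_rot":[0,0,0]},{"hand":-1,"translation":[0,0,-0.05],"delta_rot":[0,0,0]}]'
python3 -m crank '[{"hand":-1,"translation":[0,0,-0.08],"delta_rot":[0,0,0]},{"hand":-1,"translation":[0,0,-0.08],"delta_rot":[0,0,0]},{"hand":-1,"translation":[0,0,-0.08],"delta_rot":[0,0,0]},{"hand":-1,"translation":[0,0,-0.05],"delta_rot":[0,0,0]},{"hand":-1,"translation":[0,0,0],"delta_rot":[0,0,0]}]'
python3 - <<'E'
from h import *
print(arm.get_state()['joint_positions'])
p=grab('wrist');s=grab('scene');sd=grab('side')
x0=np.array([613,-311,100+158,np.radians(148),np.radians(25)])
for vs in([p],[p,s],[s,sd],[p,s,sd]):
    x,c=fitb(vs,x0);print(x[:3].round(1),np.degrees(x[3:]).round(1),round(c,3))
E
```

```text
clock: 6.2
ee_pos: [569.1, -283.9, 77.2]
orientation: [0.002, 0.961, -0.276, 0.001]
ft_force: [-6.2, -5.0, 10.3]
finger_gap: 0.669
grasp_force: 61.8
clock: 6.7
ee_pos: [568.3, -280.6, 118.8]
orientation: [-0.0, 0.961, -0.276, -0.001]
ft_force: [-0.1, -0.3, -2.1]
finger_gap: 0.67
grasp_force: 64.0
clock: 7.2
ee_pos: [570.8, -282.0, 238.6]
orientation: [0.001, 0.961, -0.276, 0.004]
ft_force: [0.3, -0.6, -0.9]
finger_gap: 0.663
grasp_force: 64.1
[-5.67585541e-01  4.15629185e-01  1.44460927e+00  5.18261680e-04
  1.27401018e+00  1.56211434e+00]
[ 613.9 -307.7  262. ] [147.7  27.7] 0.041
[ 614.1 -307.9  260.8] [147.8  26.4] 0.322
[ 608.2 -306.4  253.5] [146.   24.6] 0.623
[ 613.9 -307.7  261.2] [147.9  26.8] 0.435
```

```bash
python3 -m crank '[{"hand":-1,"translation":[0,0,0],"delta_rot":[0,0.1,0]},{"hand":-1,"translation":[0,0,0],"delta_rot":[0,0.16,0]},{"hand":-1,"translation":[0,0,0],"delta_rot":[0,0.16,0]},{"hand":-1,"translation":[0,0,0],"delta_rot":[0,0.16,0]},{"hand":-1,"translation":[0,0,0],"delta_rot":[0,0.1,0]}]'
python3 - <<'E'
from h import *
s=arm.get_state();print(np.round(s['joint_positions'],3),np.round(s['joint_vel'],2));print(toolpose()[1].as_matrix().round(3))
E
```

```text
clock: 7.85
ee_pos: [565.9, -279.2, 231.7]
orientation: [0.073, 0.927, -0.266, 0.253]
ft_force: [-0.2, 0.8, -3.0]
finger_gap: 0.666
grasp_force: 64.1
[-0.571  0.226  1.9    0.014  0.483  1.548] [-0.01 -0.14  0.61  0.04 -1.23 -0.05]
[[ 0.73  -0.531  0.431]
 [-0.457 -0.848 -0.269]
 [ 0.508 -0.    -0.861]]
```

```bash
python3 -m crank '[{"hand":-1,"translation":[0,0,0],"delta_rot":[0.04,0,-0.067]},{"hand":-1,"translation":[0,0,0],"delta_rot":[0.079,0,-0.134]},{"hand":-1,"translation":[0,0,0],"delta_rot":[0.079,0,-0.134]},{"hand":-1,"translation":[0,0,0],"delta_rot":[0.079,0,-0.134]},{"hand":-1,"translation":[0,0,0],"delta_rot":[0.079,0,-0.134]}]'
python3 -m crank '[{"hand":-1,"translation":[0,0,0],"delta_rot":[0.079,0,-0.134]},{"hand":-1,"translation":[0,0,0],"delta_rot":[0.079,0,-0.134]},{"hand":-1,"translation":[0,0,0],"delta_rot":[0.079,0,-0.134]},{"hand":-1,"translation":[0,0,0],"delta_rot":[0.04,0,-0.067]},{"hand":-1,"translation":[0,0,0],"delta_rot":[0,0,0]}]'
python3 - <<'E'
from h import *
s=arm.get_state();print(np.round(s['joint_positions'],3),np.round(s['joint_vel'],2));print(toolpose()[1].as_matrix().round(3))
E
```

```text
clock: 8.35
ee_pos: [566.6, -279.6, 231.2]
orientation: [0.007, 0.965, -0.032, 0.26]
ft_force: [-0.8, 0.6, -0.9]
finger_gap: 0.664
grasp_force: 64.1
clock: 8.85
ee_pos: [567.3, -281.6, 231.2]
orientation: [-0.049, 0.95, 0.17, 0.256]
ft_force: [0.2, -0.0, -0.6]
finger_gap: 0.664
grasp_force: 64.1
[-0.844  0.329  1.742  0.611  0.964  0.044] [ 0.02 -0.02  0.03  0.   -0.03  0.06]
[[ 0.811  0.348  0.471]
 [ 0.298 -0.937  0.18 ]
 [ 0.504 -0.006 -0.864]]
```

```bash
python3 -m crank '[{"hand":-1,"translation":[0,0,0],"delta_rot":[0,0.1,0]},{"hand":-1,"translation":[0,0,0],"delta_rot":[0,0.14,0]},{"hand":-1,"translation":[0,0,0],"delta_rot":[0,0.14,0]},{"hand":-1,"translation":[0,0,0],"delta_rot":[0,0.14,0]},{"hand":-1,"translation":[0,0,0],"delta_rot":[0,0.14,0]}]'
python3 -m crank '[{"hand":-1,"translation":[0,0,0],"delta_rot":[0,0.11,0]},{"hand":-1,"translation":[0,0,0],"delta_rot":[0,0,0]},{"hand":-1,"translation":[0,0,0],"delta_rot":[0,0,0]}]'
python3 - <<'E'
from h import *
s=arm.get_state();print(np.round(s['joint_positions'],3),np.round(s['joint_vel'],2));print(toolpose()[1].as_matrix().round(3))
E
```

```text
clock: 9.35
ee_pos: [567.3, -280.6, 232.8]
orientation: [-0.09, 0.852, 0.151, 0.493]
ft_force: [-0.2, 0.7, -1.6]
finger_gap: 0.671
grasp_force: 64.1
clock: 9.65
ee_pos: [567.4, -280.6, 232.0]
orientation: [-0.098, 0.831, 0.148, 0.527]
ft_force: [0.1, -0.3, -0.9]
finger_gap: 0.668
grasp_force: 64.2
[-1.122  0.515  1.986  1.364  1.17  -0.861] [ 0.02 -0.03 -0.02 -0.    0.   -0.  ]
[[ 0.401  0.348  0.847]
 [ 0.142 -0.937  0.318]
 [ 0.905 -0.007 -0.426]]
```

```bash
python3 -m crank '[{"hand":-1,"translation":[0.007,-0.047,0.016],"delta_rot":[0,0,0]},{"hand":-1,"translation":[0.014,-0.094,0.032],"delta_rot":[0,0,0]},{"hand":-1,"translation":[0.014,-0.094,0.032],"delta_rot":[0,0,0]},{"hand":-1,"translation":[0.014,-0.094,0.032],"delta_rot":[0,0,0]},{"hand":-1,"translation":[0.014,-0.094,0.032],"delta_rot":[0,0,0]}]'
python3 -m crank '[{"hand":-1,"translation":[0.014,-0.094,0.032],"delta_rot":[0,0,0]},{"hand":-1,"translation":[0.014,-0.094,0.032],"delta_rot":[0,0,0]},{"hand":-1,"translation":[0.014,-0.094,0.032],"delta_rot":[0,0,0]},{"hand":-1,"translation":[0.007,-0.047,0.016],"delta_rot":[0,0,0]},{"hand":-1,"translation":[0,0,0],"delta_rot":[0,0,0]}]'
python3 - <<'E'
from h import *
s=arm.get_state();print(np.round(s['joint_positions'],3),np.round(s['joint_vel'],2));print(toolpose()[1].as_matrix().round(3))
E
```

```text
clock: 10.15
ee_pos: [567.7, -98.8, 233.0]
orientation: [-0.096, 0.83, 0.15, 0.528]
ft_force: [1.1, -0.4, -0.5]
finger_gap: 0.663
grasp_force: 64.2
clock: 10.65
ee_pos: [581.1, 39.2, 239.1]
orientation: [-0.101, 0.832, 0.155, 0.524]
ft_force: [0.3, 0.5, -1.3]
finger_gap: 0.669
grasp_force: 64.5
[-0.507  0.371  2.376  2.053  0.903 -1.178] [-0.07  0.02 -0.01 -0.03  0.01 -0.01]
[[ 0.404  0.363  0.84 ]
 [ 0.152 -0.932  0.33 ]
 [ 0.902 -0.006 -0.431]]
```

```bash
cat > fk.py <<'E'
import numpy as np
from scipy.optimize import least_squares
from scipy.spatial.transform import Rotation as R
LO=np.array([-2.97,-1.01,.21,-.96,.2,-2.98]);HI=np.array([2.97,2.36,2.38,4.11,2.71,2.98])
def fk(q,p,s4=1,s6=1):
    a1,d1,L2,e3,L3,Lt=p
    Ry=lambda t:R.from_rotvec([0,t,0]);Rz=lambda t:R.from_rotvec([0,0,t])
    A=Rz(q[0]);x=A.apply([a1,0,d1]);A=A*Ry(q[1]);x=x+A.apply([0,0,L2]);A=A*Ry(q[2]);x=x+A.apply([e3,0,L3])
    A=A*Rz(s4*q[3])*Ry(q[4]);x=x+A.apply([0,0,Lt]);return x,A*Rz(s6*q[5]+np.pi/2)
S=[([-1.25,.359,1.51,0,1.272,-.115],(253.263,-543.896,248.267)),
([-.70075,.36343,1.50344,-.0006,1.27518,1.50164],(502.2,-333.78,248.16)),
([-.572,.401,1.444,0,1.297,1.633],(563,-280.5,248.2)),
([-.56759,.41563,1.44461,.0005,1.274,1.5621],(570.8,-282,238.6)),
([-.571,.226,1.9,.014,.483,1.548],(565.9,-279.2,231.7)),
([-.844,.329,1.742,.611,.964,.044],(567.3,-281.6,231.2)),
([-1.122,.515,1.986,1.364,1.17,-.861],(567.4,-280.6,232)),
([-.507,.371,2.376,2.053,.903,-1.178],(581.1,39.2,239.1))]
def fit():
    best=None
    for s4 in(1,-1):
        r=least_squares(lambda p:np.ravel([fk(q,p,s4)[0]-x for q,x in S]),[50,400,400,0,400,250])
        if best is None or r.cost<best[0]: best=(r.cost,r.x,s4,r.fun)
    return best
def ik(x,Rt,p,s4,s6,q0):
    f=lambda q:np.r_[(fk(q,p,s4,s6)[0]-x)/100,3*(Rt.inv()*fk(q,p,s4,s6)[1]).as_rotvec()]
    return least_squares(f,np.clip(q0,LO+1e-3,HI-1e-3),bounds=(LO,HI))
E
python3 - <<'E'
from fk import *
c,p,s4,f=fit();print(c,p.round(1),s4,np.abs(f).max())
q=S[-1][0]
for s6 in(1,-1):print(fk(q,p,s4,s6)[1].as_matrix().round(3))
s6=min((1,-1),key=lambda s:abs(fk(q,p,s4,s)[1].as_matrix()[0,0]-.404))
print(s6)
from itertools import product
for az,tz,z in product((0,20,40,60,80,100),(65,),(106,240)):
    a=np.radians(az);t=np.radians(tz)
    zt=np.array([np.cos(a)*np.sin(t),np.sin(a)*np.sin(t),-np.cos(t)]);xt=np.array([np.cos(a)*np.cos(t),np.sin(a)*np.cos(t),np.sin(t)])
    Rt=R.from_matrix(np.c_[xt,np.cross(zt,xt),zt])
    r=min((ik(np.array([566,278,z]),Rt,p,s4,s6,q0) for q0 in(q,[.3,.3,1.9,1.5,1,-1],[.3,.3,1.9,2.8,.6,-1.5],[.3,0,2.2,.3,.5,1])),key=lambda r:r.cost)
    print(az,z,r.cost.round(4),r.x.round(2))
E
```

```text
12321.83542372063 [-160.2  193.   819.5  114.6  519.1  448.9] 1 67.05137583763124
[[ 0.404  0.363  0.84 ]
 [ 0.152 -0.932  0.329]
 [ 0.902 -0.005 -0.432]]
[[-0.029 -0.542  0.84 ]
 [-0.767  0.551  0.329]
 [-0.641 -0.634 -0.432]]
1
0 106 0.0145 [ 0.99  0.7   2.35  4.11  1.09 -1.63]
0 240 0.0726 [ 0.92  0.44  2.32  4.11  0.92 -1.86]
20 106 0.0637 [ 0.7   0.61  2.38  3.57  0.91 -1.67]
20 240 0.0 [ 0.65  0.38  2.38  3.53  0.77 -1.73]
40 106 0.0173 [ 0.03  0.66  2.38  2.4   1.03 -1.48]
40 240 0.0 [ 0.06  0.39  2.34  2.32  0.82 -1.24]
60 106 0.0 [-0.2   0.69  2.22  1.78  1.07 -1.31]
60 240 0.0 [-0.2   0.45  2.14  1.6   1.04 -0.95]
80 106 0.0 [-0.24  0.72  1.96  1.31  1.21 -1.07]
80 240 0.0 [-0.24  0.54  1.89  1.23  1.29 -0.83]
100 106 0.0 [-0.19  0.78  1.69  1.02  1.44 -0.95]
100 240 0.0 [-0.19  0.64  1.64  1.01  1.54 -0.78]
```

```bash
cat > fk2.py <<'E'
from fk import *
Ry=lambda t:R.from_rotvec([0,t,0]);Rz=lambda t:R.from_rotvec([0,0,t])
def frames(q):
    A1=Rz(q[0]);A2=A1*Ry(q[1]);A3=A2*Ry(q[2]);A4=A3*Rz(q[3]);A5=A4*Ry(q[4]);A6=A5*Rz(q[5]+np.pi/2);return[A1,A2,A3,A4,A5,A6]
cols=[(0,0),(0,2),(1,0),(1,2),(2,0),(2,2),(3,0),(4,0),(4,2)]
def row(q):
    F=[f.as_matrix() for f in frames(q)];return np.stack([F[i][:,j] for i,j in cols],1),frames(q)[5]
def lfit():
    M=np.vstack([row(q)[0] for q,_ in S]);b=np.ravel([x for _,x in S]);p,*_=np.linalg.lstsq(M,b,rcond=1e-4);return p,(M@p-b),np.linalg.svd(M)[1]
def fk(q,p): m,r=row(q);return m@p,r
def ik(x,Rt,p,q0):
    f=lambda q:np.r_[(fk(q,p)[0]-x)/100,3*(Rt.inv()*fk(q,p)[1]).as_rotvec()]
    return least_squares(f,np.clip(q0,LO+1e-3,HI-1e-3),bounds=(LO,HI))
E
python3 - <<'E'
from fk2 import *
p,r,s=lfit();print(dict(zip(cols,p.round(1))),'\n',r.reshape(-1,3).round(1),'\n',s.round(2))
E
```

```text
{(0, 0): np.float64(-161.7), (0, 2): np.float64(239.2), (1, 0): np.float64(21.9), (1, 2): np.float64(768.6), (2, 0): np.float64(107.3), (2, 2): np.float64(530.5), (3, 0): np.float64(17.8), (4, 0): np.float64(6.3), (4, 2): np.float64(425.0)} 
 [[-66.3 -18.9   2.4]
 [-46.5 -50.9   2.2]
 [-34.3 -59.9   1. ]
 [-32.6 -60.9  -1.4]
 [-36.7 -57.1  -3.6]
 [-20.5 -13.5  -0.3]
 [ 10.2   9.6  -2.9]
 [  3.3  -3.6   2.5]] 
 [5.83 5.54 2.42 0.79 0.59 0.52 0.43 0.11 0.07]
```

```bash
sed -i 's/^cols=.*/cols=[(0,0),(0,1),(0,2),(1,2),(2,0),(2,2),(3,0),(4,2)]/' fk2.py
python3 - <<'E'
from fk2 import *
p,r,s=lfit();print(dict(zip(cols,p.round(1))),'\n',r.reshape(-1,3).round(1),'\n',s.round(2))
from itertools import product
q=S[-1][0]
for az,tz,z in product((-40,0,20,40,60,80),(65,),(106,240)):
    a=np.radians(az);t=np.radians(tz)
    zt=np.array([np.cos(a)*np.sin(t),np.sin(a)*np.sin(t),-np.cos(t)]);xt=np.array([np.cos(a)*np.cos(t),np.sin(a)*np.cos(t),np.sin(t)])
    Rt=R.from_matrix(np.c_[xt,np.cross(zt,xt),zt])
    r=min((ik(np.array([566,278,z]),Rt,p,q0) for q0 in(q,[.3,.3,1.9,1.5,1,-1],[.3,.3,1.9,2.8,.6,-1.5],[.3,0,2.2,.3,.5,1])),key=lambda r:r.cost)
    print(az,z,r.cost.round(4),r.x.round(2))
E
```

```text
{(0, 0): np.float64(-0.2), (0, 1): np.float64(68.9), (0, 2): np.float64(267.1), (1, 2): np.float64(610.6), (2, 0): np.float64(112.0), (2, 2): np.float64(433.8), (3, 0): np.float64(-0.0), (4, 2): np.float64(356.0)} 
 [[ 0.1 -0.3  0.1]
 [-0.1  0.1  0. ]
 [ 0.  -0.1 -0.1]
 [-0.1  0.   0. ]
 [ 0.1  0.2  0. ]
 [-0.3 -0.1 -0.1]
 [ 0.2 -0.   0.2]
 [-0.   0.  -0.1]] 
 [5.81 4.09 3.04 1.81 0.77 0.48 0.41 0.1 ]
-40 106 0.9504 [ 0.68  0.83  2.18  4.11  1.07 -1.5 ]
-40 240 1.2722 [ 0.65  0.59  2.22  4.11  1.03 -1.67]
0 106 0.0 [ 0.66  0.78  2.26  3.84  1.06 -1.64]
0 240 0.0 [ 0.66  0.42  2.21  4.07  0.77 -2.01]
20 106 0.0009 [ 0.35  0.82  2.38  3.15  1.18 -1.57]
20 240 0.0 [ 0.35  0.39  2.34  3.14  0.72 -1.57]
40 106 0.0 [ 0.01  0.81  2.36  2.46  1.16 -1.59]
40 240 0.0 [ 0.01  0.4   2.3   2.23  0.82 -1.19]
60 106 0.0 [-0.17  0.77  2.18  1.83  1.08 -1.37]
60 240 0.0 [-0.17  0.45  2.14  1.62  1.02 -0.95]
80 106 0.0 [-0.21  0.79  1.93  1.35  1.19 -1.12]
80 240 0.0 [-0.21  0.53  1.9   1.25  1.27 -0.82]
```

```bash
python3 -m crank '[{"hand":-1,"translation":[0,0,0],"delta_rot":[0.145,-0.001,-0.069]},{"hand":-1,"translation":[0,0,0],"delta_rot":[0.145,-0.001,-0.069]},{"hand":-1,"translation":[0,0,0],"delta_rot":[0.145,-0.001,-0.069]},{"hand":-1,"translation":[0,0,0],"delta_rot":[0.145,-0.001,-0.069]},{"hand":-1,"translation":[0,0,0],"delta_rot":[0,0,0]}]'
python3 - <<'E'
from h import *
s=arm.get_state();print(np.round(s['joint_positions'],3));t,Rt=toolpose();print(t,Rt.as_matrix().round(3))
print(grab('scene')['cx'])
p=grab('wrist');sc=grab('scene');sd=grab('side');save(sc,'s4.png')
ax0=R.from_euler('y',0)  # bottle in tool at grasp: bottom offset
# grasp time: TCP(570,-282,238) tool x az -32, bottom (613.9,-307.7,260.5), axis yaw 148 dep 26
X=np.array([.848,-.531,0]);Y=np.array([-.531,-.848,0]);Z=np.array([0,0,-1]);B=np.c_[X,Y,Z]
b=B.T@(np.array([613.5,-308,260])-np.array([570.8,-282,238.6]));d=np.radians(25.5);a=B.T@np.array([-.848*np.cos(d),.530*np.cos(d),-np.sin(d)])
bw=t+Rt.apply(b);aw=Rt.apply(a);print('pred bottom',bw.round(1),'axis',aw.round(3),'mouth',(bw+130*aw).round(1),'b tool',b.round(1))
# fit: bottom pos, axis tilt (vx,vy) via yaw/dep param about near vertical
from scipy.optimize import minimize
def pts(x):
    a=np.array([x[3],x[4],-1]);a/=np.linalg.norm(a);return bottle_pts([*x[:3],np.arctan2(a[1],a[0]),np.arcsin(-a[2])])
def run(views):
    x0=np.array([*bw,*(aw[:2]/-aw[2])]);ms=[ymask(v,pts(x0)) for v in views];sc_=np.array([8,8,8,.1,.1])
    def cost(dd):
        c=0
        for v,m in zip(views,ms):
            k=np.zeros(m.shape,np.uint8);cv2.fillConvexPoly(k,np.round(cv2.convexHull(proj(v,pts(x0+dd*sc_)).astype(np.float32))*16).astype(np.int32),1,shift=4);c+=1-(k&m).sum()/(k|m).sum()
        return c/len(views)
    r=min((minimize(cost,np.zeros(5),method='Nelder-Mead',options=dict(initial_simplex=np.vstack([np.zeros(5),np.eye(5)*k]))) for k in(1,-1,.5)),key=lambda r:r.fun)
    print([v['name'] for v in views],(x0+r.x*sc_).round(3),round(r.fun,3),[int(m.sum()) for m in ms])
run([sc]);run([p]);run([sc,p]);run([sc,sd])
for n,v in(('scene',sc),('wrist',p)):
  print(n,{k:[(np.round(a['position']).tolist(),round(a['confidence'],2)) for a in arm.pinpoint(k,v)[:2]] for k in('peg_free_seat','bottle_mouth')})
E
```

```text
clock: 11.15
ee_pos: [584.9, 31.1, 238.3]
orientation: [-0.222, 0.77, 0.352, 0.484]
ft_force: [0.8, -0.5, -1.5]
finger_gap: 0.667
grasp_force: 64.5
[-0.674  0.463  2.077  1.334  1.186 -0.913]
[584.91699017  31.06326468 238.30651886] [[ 0.284  0.757  0.588]
 [ 0.327 -0.653  0.683]
 [ 0.902 -0.001 -0.433]]
319.35426856691487
pred bottom [586.   33.2 292.7] axis [-0.002 -0.002 -1.   ] mouth [585.7  33.  162.6] b tool [ 50.   -0.6 -21.4]
['scene'] [ 5.80669e+02  3.39520e+01  2.91735e+02 -2.00000e-02 -5.00000e-03] 0.061 [1352]
['wrist'] [5.85241e+02 3.48740e+01 2.94274e+02 1.80000e-02 3.40000e-02] 0.049 [27102]
['scene', 'wrist'] [ 5.84924e+02  3.51050e+01  2.95941e+02 -2.00000e-02  7.00000e-03] 0.076 [1352, 27102]
['scene', 'side'] [ 5.82938e+02  3.65720e+01  2.95271e+02 -1.90000e-02 -2.00000e-03] 0.326 [1352, 307]
scene {'peg_free_seat': [([392.0, 314.0], 0.61), ([374.0, 289.0], 0.49)], 'bottle_mouth': [([312.0, 226.0], 0.65), ([226.0, 140.0], 0.62)]}
wrist {'peg_free_seat': [([188.0, 242.0], 0.71)], 'bottle_mouth': []}
```

```bash
cat >> h.py <<'E'
def omask(p):
    hsv=cv2.cvtColor(p['frame'],cv2.COLOR_RGB2HSV);m=cv2.inRange(hsv,(5,170,110),(14,255,255))
    n,l,st,c=cv2.connectedComponentsWithStats(m);return [(st[i].tolist(),c[i].round(1).tolist()) for i in range(1,n) if st[i,4]>25],l
def sv(p,f): np.savez(f,**{k:p[k] for k in('frame','fx','fy','cx','cy','cam_to_world')})
def ld(f,n='wrist'):
    d=dict(np.load(f));d['name']=n;return d
E
python3 - <<'E'
from h import *
sv(grab('wrist'),'wa.npz');sv(grab('scene'),'sa.npz');sv(grab('side'),'da.npz')
E
python3 -m crank '[{"hand":-1,"translation":[0.033,-0.065,0.068],"delta_rot":[0,0,0]},{"hand":-1,"translation":[0.033,-0.065,0.068],"delta_rot":[0,0,0]},{"hand":-1,"translation":[0.033,-0.065,0.068],"delta_rot":[0,0,0]},{"hand":-1,"translation":[0,0,0],"delta_rot":[0,0,0]},{"hand":-1,"translation":[0,0,0],"delta_rot":[0,0,0]}]'
python3 - <<'E'
from h import *
sv(grab('wrist'),'wb.npz')
for f,n in(('wa','wrist'),('wb','wrist'),('sa','scene'),('da','side')):
    p=ld(f+'.npz',n);o,l=omask(p);print(f,o,'expect',proj(p,np.array([[566,278,34.],[566,278,109],[596,150,119]])).round(0).tolist())
p=ld('wb.npz');save(p,'wb.png')
E
```

```text
clock: 12.2
ee_pos: [581.3, 156.3, 239.1]
orientation: [-0.226, 0.769, 0.352, 0.483]
ft_force: [0.3, -0.7, -0.3]
finger_gap: 0.669
grasp_force: 64.8
wa [([177, 205, 11, 8, 48], [181.3, 208.1])] expect [[197.0, 243.0], [180.0, 205.0], [253.0, 254.0]]
wb [] expect [[241.0, 305.0], [226.0, 271.0], [336.0, 345.0]]
sa [([394, 24, 7, 14, 37], [397.8, 31.1]), ([251, 29, 16, 10, 32], [258.0, 32.9]), ([242, 34, 14, 24, 99], [248.0, 45.5]), ([401, 53, 17, 43, 328], [409.0, 74.6]), ([492, 52, 148, 145, 11270], [572.1, 121.6]), ([382, 57, 15, 28, 247], [389.1, 68.6]), ([44, 120, 30, 27, 186], [56.8, 131.9]), ([34, 122, 16, 11, 37], [40.6, 126.0]), ([68, 133, 21, 20, 73], [77.2, 144.4]), ([26, 134, 17, 18, 88], [35.4, 143.2]), ([0, 139, 27, 30, 196], [13.8, 152.2]), ([57, 138, 11, 10, 26], [61.7, 142.9]), ([41, 141, 22, 19, 92], [52.0, 150.6]), ([31, 155, 19, 12, 56], [39.4, 160.2]), ([18, 159, 20, 23, 89], [26.2, 171.3]), ([46, 160, 10, 8, 27], [50.3, 163.6]), ([10, 167, 9, 13, 28], [14.5, 172.8]), ([0, 169, 16, 23, 89], [6.2, 180.5]), ([0, 236, 9, 9, 28], [4.0, 240.4]), ([17, 253, 14, 16, 59], 
[... 471 characters left out ...]
 79], [24.1, 339.5]), ([66, 332, 15, 10, 44], [72.1, 335.9]), ([64, 338, 26, 23, 121], [77.9, 350.3]), ([34, 343, 14, 10, 40], [40.6, 347.7]), ([0, 359, 10, 17, 45], [3.0, 366.8]), ([24, 362, 34, 28, 188], [39.0, 374.8]), ([59, 362, 28, 24, 124], [72.9, 373.3]), ([87, 370, 17, 16, 66], [94.3, 377.7]), ([7, 372, 17, 15, 64], [13.4, 378.5]), ([0, 375, 11, 17, 49], [4.3, 383.2]), ([48, 374, 16, 22, 65], [53.7, 383.6]), ([101, 379, 10, 21, 53], [105.2, 390.3]), ([42, 384, 26, 16, 107], [52.9, 392.7]), ([17, 388, 20, 12, 55], [27.0, 393.2]), ([83, 388, 10, 12, 28], [87.2, 394.5])] expect [[390.0, 314.0], [395.0, 298.0], [341.0, 269.0]]
da [] expect [[330.0, 143.0], [330.0, 128.0], [349.0, 145.0]]
```

View pics/wb.png

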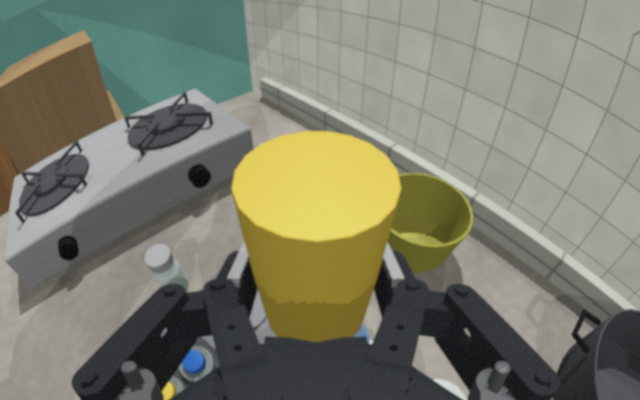

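The wrist view shows the held bottle firmly and upright. The peg is hidden behind the left finger, the blue key is at (193,360) and the shaker at (163,262). I refine the steriliser pose from all the fixed-camera pixels.

```bash
cat > ster.py <<'E'
from h import *
from scipy.optimize import least_squares
MODEL={'yellow':(-76,50,52),'blue':(-28,50,52),'white':(-28,0,52),'green':(-76,0,52),'red':(-28,-50,52),'black':(-76,-50,52),'peg':(60,65,34),'cup':(60,-65,119),'pegmid':(60,65,71)}
RNG={'yellow':((20,140,120),(32,255,255)),'blue':((105,140,60),(125,255,255)),'green':((50,120,60),(85,255,255)),'red':((0,170,110),(4,255,255)),'white':((0,0,190),(179,40,255)),'orange':((5,160,90),(14,255,255))}
def blob(p,c,uv,rad=9):
    m=cv2.inRange(cv2.cvtColor(p['frame'],cv2.COLOR_RGB2HSV),*RNG[c]);w=np.zeros_like(m);cv2.circle(w,tuple(int(round(a)) for a in uv),rad,255,-1)
    y,x=np.nonzero(m&w);return (x.mean(),y.mean(),len(x)) if len(x)>8 else None
def world(th,m): c,s=np.cos(th[2]),np.sin(th[2]);return np.array([th[0]+c*m[0]-s*m[1],th[1]+s*m[0]+c*m[1],m[2]])
def fit(obs,th0=(524,203,.23)):
    f=lambda th:np.ravel([proj(p,world(th,m)[None])[0]-uv for p,m,uv in obs])
    r=least_squares(f,th0,loss='soft_l1',f_scale=1.5,x_scale=[1,1,.01]);return r.x,r.fun.reshape(-1,2)
E
python3 - <<'E'
from ster import *
res={}
sc=ld('sa.npz','scene');sd=ld('da.npz','side')
img0=cv2.imread('pics/scene0.png')[:,:,::-1].copy();sc['frame']=img0;sd['frame']=cv2.imread('pics/side0.png')[:,:,::-1].copy()
O=[];L=[]
for p in(sc,sd):
    for c,m in MODEL.items():
        if c=='cup':continue
        uv=proj(p,world((524,203,.23),m)[None])[0];b=blob(p,'orange' if 'peg' in c else c,uv,14 if 'peg' in c else 7) if c not in('black','peg') else None
        if b: O.append((p,m,np.array(b[:2])));L.append((p['name'],c,b[2]))
for s in('scene','side',''):
    o=[a for a in O if s in a[0]['name']];l=[a for a in L if s in a[0]]
    if len(o)<2: continue
    th,r=fit(o);print(s,th.round(3),[(a,b.round(1).tolist()) for a,b in zip(l,r)]);print(world(th,MODEL['peg']).round(1),world(th,MODEL['cup']).round(1))
E
```

```text
scene [5.25864e+02 2.03638e+02 2.50000e-01] [(('scene', 'yellow', 88), [0.1, -0.3]), (('scene', 'blue', 81), [0.1, -0.2]), (('scene', 'white', 73), [-0.1, 0.2]), (('scene', 'green', 66), [0.1, -0.4]), (('scene', 'red', 69), [-0.0, -0.1]), (('scene', 'pegmid', 116), [-0.1, 0.8])]
[567.9 281.5  34. ] [600.1 155.5 119. ]
side [5.27631e+02 2.04669e+02 3.52000e-01] [(('side', 'blue', 23), [-0.2, -0.3]), (('side', 'white', 42), [0.2, 0.3])]
[561.5 286.4  34. ] [606.4 164.4 119. ]
 [5.25951e+02 2.03573e+02 2.52000e-01] [(('scene', 'yellow', 88), [0.1, -0.3]), (('scene', 'blue', 81), [0.0, -0.2]), (('scene', 'white', 73), [-0.2, 0.2]), (('scene', 'green', 66), [-0.0, -0.5]), (('scene', 'red', 69), [-0.1, -0.1]), (('scene', 'pegmid', 116), [-0.1, 0.8]), (('side', 'blue', 23), [0.2, -1.0]), (('side', 'white', 42), [-0.6, 0.2])]
[567.9 281.5  34. ] [600.3 155.6 119. ]
```

```bash
python3 -m crank '[{"hand":-1,"translation":[0.0223,-0.0572,0.0467],"delta_rot":[0,0,0]},{"hand":-1,"translation":[0.0223,-0.0572,0.0467],"delta_rot":[0,0,0]},{"hand":-1,"translation":[0.0223,-0.0572,0.0467],"delta_rot":[0,0,0]},{"hand":-1,"translation":[0.0223,-0.0572,0.0467],"delta_rot":[0,0,0]},{"hand":-1,"translation":[0,0,0],"delta_rot":[0,0,0]}]'
python3 -m crank '[{"hand":-1,"translation":[0,0,0],"delta_rot":[0,0,0]},{"hand":-1,"translation":[0,0,0],"delta_rot":[0,0,0]}]' >/dev/null
cat > look.py <<'E'
from h import *
import sys
from scipy.optimize import minimize
t,Rt=toolpose();s=arm.get_state();print('tcp',t.round(1),'q',np.round(s['joint_positions'],3),'F',np.round(s['ft_force'],1));print(Rt.as_matrix().round(3).tolist())
sc=grab('scene');sd=grab('side');save(sc,sys.argv[1]+'_s.png');save(sd,sys.argv[1]+'_d.png')
b0=t+Rt.apply([50,-.6,-21.4]);d=np.radians(25.5);a0=Rt.apply([-np.cos(d),0,np.sin(d)])
def pts(x):
    a=np.array([x[3],x[4],-1]);a/=np.linalg.norm(a);return bottle_pts([*x[:3],np.arctan2(a[1],a[0]),np.arcsin(-a[2])])
def run(views):
    x0=np.array([*b0,*(a0[:2]/-a0[2])]);ms=[ymask(v,pts(x0)) for v in views];S=np.array([8,8,8,.1,.1])
    def cost(dd):
        c=0
        for v,m in zip(views,ms):
            k=np.zeros(m.shape,np.uint8);cv2.fillConvexPoly(k,np.round(cv2.convexHull(proj(v,pts(x0+dd*S)).astype(np.float32))*16).astype(np.int32),1,shift=4);c+=1-(k&m).sum()/(k|m).sum()
        return c/len(views)
    r=min((minimize(cost,np.zeros(5),method='Nelder-Mead',options=dict(initial_simplex=np.vstack([np.zeros(5),np.eye(5)*k]))) for k in(1,-1,.5)),key=lambda r:r.fun)
    x=x0+r.x*S;print([v['name'] for v in views],'bottom',x[:3].round(1),'tilt',x[3:].round(3),'mouth',(x[:2]+130*x[3:]).round(1),round(r.fun,3),[int(m.sum()) for m in ms])
print('pred mouth',(b0+130*a0).round(1))
try: run([sc]);run([sd]);run([sc,sd])
except Exception as e: print(e)
E
python3 look.py h1; python3 - <<'E'
import cv2,numpy as np
a=cv2.imread('pics/h1_s.png')[200:340,320:480];b=cv2.imread('pics/h1_d.png')[60:200,250:410]
cv2.imwrite('pics/h1.png',cv2.resize(np.hstack([a,b]),None,fx=2.5,fy=2.5,interpolation=cv2.INTER_CUBIC))
E
```

```text
clock: 12.75
ee_pos: [565.6, 279.3, 239.8]
orientation: [-0.226, 0.769, 0.352, 0.483]
ft_force: [-0.3, -0.0, -1.3]
finger_gap: 0.672
grasp_force: 64.8
tcp [567.8 275.8 239.8] q [-0.103  0.409  2.23   1.889  0.895 -1.032] F [-0.4  0.5 -1.4]
[[0.286, 0.757, 0.588], [0.322, -0.654, 0.685], [0.902, -0.007, -0.431]]
pred mouth [568.4 278.2 164.2]
['scene'] bottom [567.5 276.8 294.4] tilt [-0.025 -0.005] mouth [564.2 276.1] 0.055 [1663]
['side'] bottom [578.8 298.6 269.4] tilt [0.463 1.523] mouth [639.  496.5] 0.113 [245]
['scene', 'side'] bottom [569.1 277.4 298.3] tilt [-0.016  0.002] mouth [567.  277.7] 0.336 [1663, 245]
```

View pics/h1.png

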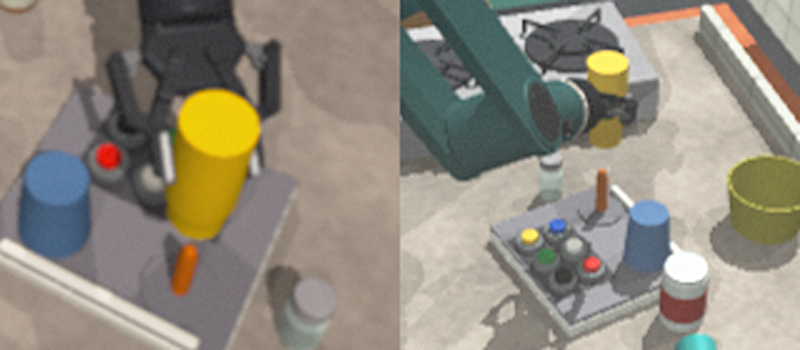

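The scene half shows the bottle just up-image of the peg (mouth at 190,235, peg top at 190,247). The side half shows the bottle at 607 above the peg at 602. Checking the peg in the side view numerically.

```bash
python3 - <<'E'
from ster import *
sc=grab('scene');sd=grab('side')
O=[];L=[]
for p in(sd,sc):
    for c,m in MODEL.items():
        if c in('cup','black','peg') or (p is sc and c!='pegmid'):continue
        uv=proj(p,world((525.9,203.6,.25),m)[None])[0];b=blob(p,'orange' if 'peg' in c else c,uv,14 if 'peg' in c else 7)
        if b: O.append((p,m,np.array(b[:2])));L.append((p['name'],c,b[2]))
th,r=fit([o for o in O if o[0] is sd]);print(th.round(3),[(a,b.round(1).tolist()) for a,b in zip(L,r)],world(th,MODEL['peg']).round(1))
a=[o for o in O if o[1]==MODEL['pegmid']]
x,e=tri([ray(p,uv) for p,_,uv in a]);print('pegmid tri',x.round(1),e)
# bottle visible in side: column centre of yellow at rows
m=ymask(sd,bottle_pts([568,277,296,0,1.5707]),8)
for r_ in range(80,122,3):
    xs=np.nonzero(m[r_])[0]
    if len(xs): print(r_,xs.min(),xs.max(),end='; ')
print(proj(sd,np.array([[568,278,296.],[568,278,164],[568,281,109],[568,281,34]])).round(1).tolist())
E
```

```text
[5.23228e+02 1.97625e+02 2.49000e-01] [(('side', 'yellow', 27), [-0.0, -0.0]), (('side', 'blue', 24), [0.0, 0.0]), (('side', 'white', 17), [0.0, -0.0])] [565.3 275.4  34. ]
pegmid tri [1032.4  483.5 1010.3] [0.0]
80 329 336; 83 325 339; 86 325 340; 89 325 340; 92 326 339; 95 329 340; [[331.9, 84.9], [331.1, 116.1], [330.6, 127.6], [330.3, 142.9]]
```

```bash
python3 -m crank '[{"hand":-1,"translation":[0.001,-0.004,0.003],"delta_rot":[0,0,0]},{"hand":-1,"translation":[-0.0451,0.0004,0.0216],"delta_rot":[0,0,0]},{"hand":-1,"translation":[-0.0451,0.0004,0.0216],"delta_rot":[0,0,0]},{"hand":-1,"translation":[-0.0225,0.0002,0.0108],"delta_rot":[0,0,0]},{"hand":-1,"translation":[0,0,0],"delta_rot":[0,0,0]}]'
python3 look.py h2; python3 - <<'E'
import cv2,numpy as np
a=cv2.imread('pics/h2_s.png')[200:340,320:480];b=cv2.imread('pics/h2_d.png')[60:200,250:410]
cv2.imwrite('pics/h2.png',cv2.resize(np.hstack([a,b]),None,fx=2.5,fy=2.5,interpolation=cv2.INTER_CUBIC))
E
```

```text
clock: 13.65
ee_pos: [566.0, 279.1, 188.0]
orientation: [-0.226, 0.77, 0.35, 0.482]
ft_force: [-0.1, 0.2, -0.9]
finger_gap: 0.668
grasp_force: 64.8
tcp [566.  279.1 188. ] q [-0.095  0.547  2.263  2.012  0.955 -1.228] F [-0.1  0.2 -0.9]
[[0.289, 0.758, 0.585], [0.322, -0.653, 0.686], [0.902, -0.01, -0.433]]
pred mouth [566.4 281.5 112.3]
['scene'] bottom [568.6 280.6 246. ] tilt [-0.038 -0.002] mouth [563.6 280.3] 0.059 [1473]
['side'] bottom [552.2 214.6 272.8] tilt [0.327 1.484] mouth [594.8 407.5] 0.185 [229]
['scene', 'side'] bottom [567.9 280.4 245.3] tilt [-0.032  0.002] mouth [563.7 280.6] 0.339 [1473, 229]
```

View pics/h2.png

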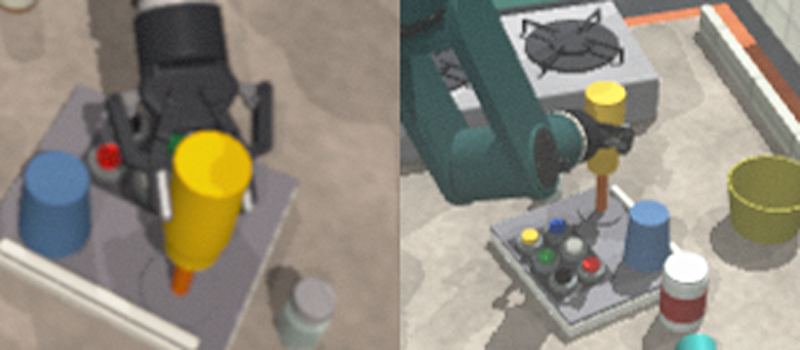

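The bottle stands in line over the peg in both halves (scene peg at 183,280 under a mouth at 190,262, side peg at 602 under a bottle at 604). Lowering.

```bash
python3 -m crank '[{"hand":-1,"translation":[-0.0226,0.0003,0.0108],"delta_rot":[0,0,0]},{"hand":-1,"translation":[-0.0226,0.0003,0.0108],"delta_rot":[0,0,0]},{"hand":-1,"translation":[-0.0226,0.0003,0.0108],"delta_rot":[0,0,0]},{"hand":-1,"translation":[0,0,0],"delta_rot":[0,0,0]}]'
python3 -m crank '[{"hand":-1,"translation":[-0.0226,0.0003,0.0108],"delta_rot":[0,0,0]},{"hand":-1,"translation":[-0.0226,0.0003,0.0108],"delta_rot":[0,0,0]},{"hand":-1,"translation":[-0.0226,0.0003,0.0108],"delta_rot":[0,0,0]},{"hand":-1,"translation":[0,0,0],"delta_rot":[0,0,0]},{"hand":-1,"translation":[0,0,0],"delta_rot":[0,0,0]}]'
python3 look.py h3
```

```text
clock: 14.15
ee_pos: [566.5, 279.2, 159.4]
orientation: [-0.225, 0.77, 0.351, 0.483]
ft_force: [0.1, -0.7, -0.8]
finger_gap: 0.669
grasp_force: 64.8
clock: 14.65
ee_pos: [566.6, 279.3, 129.8]
orientation: [-0.225, 0.769, 0.351, 0.484]
ft_force: [-0.8, -1.0, -1.3]
finger_gap: 0.668
grasp_force: 64.8
tcp [566.6 279.3 129.8] q [-0.095  0.714  2.28   2.117  1.045 -1.422] F [-0.8 -1.  -1.3]
[[0.286, 0.758, 0.586], [0.322, -0.652, 0.686], [0.903, -0.007, -0.43]]
pred mouth [567.2 281.7  54.2]
['scene'] bottom [569.6 281.5 190. ] tilt [-0.027 -0.01 ] mouth [566.1 280.3] 0.055 [1296]
['side'] bottom [573.9 279.3 169.2] tilt [0.304 1.486] mouth [613.5 472.5] 0.113 [234]
['scene', 'side'] bottom [568.3 280.8 187.9] tilt [-0.028 -0.004] mouth [564.7 280.3] 0.319 [1296, 234]
```

```bash
python3 -m crank '[{"hand":-1,"translation":[-0.0113,0.0001,0.0054],"delta_rot":[0,0,0]},{"hand":-1,"translation":[-0.0113,0.0001,0.0054],"delta_rot":[0,0,0]},{"hand":-1,"translation":[-0.0113,0.0001,0.0054],"delta_rot":[0,0,0]},{"hand":-1,"translation":[0,0,0],"delta_rot":[0,0,0]}]' | grep -E 'ee_pos|ft'
python3 -m crank '[{"hand":-1,"translation":[-0.0056,0,0.0027],"delta_rot":[0,0,0]},{"hand":-1,"translation":[0,0,0],"delta_rot":[0,0,0]}]' | grep -E 'ee_pos|ft'
python3 -m crank '[{"hand":-1,"translation":[-0.0056,0,0.0027],"delta_rot":[0,0,0]},{"hand":-1,"translation":[0,0,0],"delta_rot":[0,0,0]}]' | grep -E 'ee_pos|ft'
```

```text
ee_pos: [566.3, 279.2, 113.5]
ft_force: [0.3, -0.5, -0.8]
ee_pos: [566.4, 279.2, 111.6]
ft_force: [-0.7, 0.6, -1.5]
ee_pos: [566.5, 279.2, 109.3]
ft_force: [-0.2, -0.3, -0.8]
```

```bash
python3 -m crank '[{"hand":-1,"translation":[-0.0045,0,0.0022],"delta_rot":[0,0,0]},{"hand":-1,"translation":[0,0,0],"delta_rot":[0,0,0]}]' | grep -E 'ee_pos|ft'
python3 -m crank '[{"hand":-1,"translation":[-0.0034,0,0.0016],"delta_rot":[0,0,0]},{"hand":-1,"translation":[0,0,0],"delta_rot":[0,0,0]}]' | grep -E 'ee_pos|ft'
```

```text
ee_pos: [566.5, 279.3, 107.4]
ft_force: [0.1, 0.3, -2.0]
ee_pos: [566.6, 279.5, 106.6]
ft_force: [-1.0, -0.4, 3.3]
```

```bash
python3 -m crank '[{"hand":-1,"translation":[-0.0022,0,0.001],"delta_rot":[0,0,0]},{"hand":-1,"translation":[0,0,0],"delta_rot":[0,0,0]}]' | grep -E 'ee_pos|ft'
python3 -m crank '[{"hand":0.5,"translation":[0,0,0],"delta_rot":[0,0,0]},{"hand":0.5,"translation":[0,0,0],"delta_rot":[0,0,0]},{"hand":0.8,"translation":[0,0,0],"delta_rot":[0,0,0]},{"hand":0.8,"translation":[0,0,0],"delta_rot":[0,0,0]},{"hand":0.8,"translation":[0,0,0],"delta_rot":[0,0,0]}]'
python3 look.py h4;python3 - <<'E'
import cv2,numpy as np
a=cv2.imread('pics/h4_s.png')[200:340,320:480];b=cv2.imread('pics/h4_d.png')[60:200,250:410]
cv2.imwrite('pics/h4.png',cv2.resize(np.hstack([a,b]),None,fx=2.5,fy=2.5,interpolation=cv2.INTER_CUBIC))
E
```

```text
ee_pos: [566.7, 279.6, 106.5]
ft_force: [-2.4, -1.7, 7.9]
clock: 16.65
ee_pos: [566.5, 279.3, 104.9]
orientation: [-0.225, 0.77, 0.351, 0.484]
ft_force: [-0.9, 0.9, -0.0]
finger_gap: 0.898
grasp_force: 0.0
tcp [566.5 279.3 104.9] q [-0.095  0.784  2.28   2.151  1.082 -1.491] F [-0.9  0.9 -0. ]
[[0.286, 0.758, 0.586], [0.322, -0.652, 0.686], [0.902, -0.007, -0.431]]
pred mouth [567.  281.7  29.3]
['scene'] bottom [565.7 281.  163.5] tilt [-0.016  0.004] mouth [563.6 281.5] 0.039 [1270]
['side'] bottom [559.2 246.2 173. ] tilt [0.366 1.443] mouth [606.8 433.8] 0.123 [231]
['scene', 'side'] bottom [567.1 281.9 166.2] tilt [-0.01  -0.004] mouth [565.8 281.4] 0.306 [1270, 231]
```

View pics/h4.png

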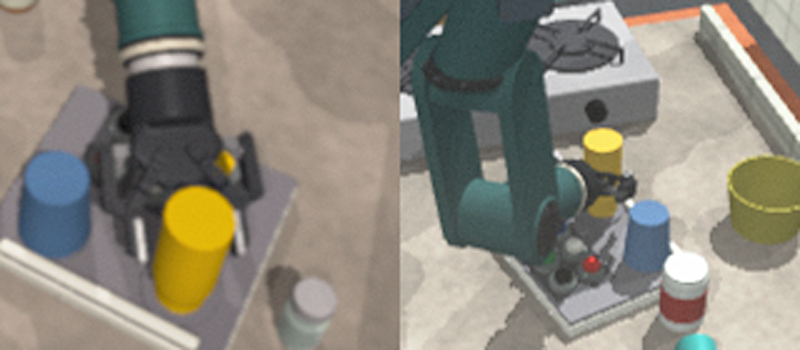

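The bottle stands upright on the saucer (bottom at about 164 mm) with the fingers free of it on both sides (scene 140 and 240). Lifting straight up, then turning the tool down.

```bash
python3 -m crank '[{"hand":1,"translation":[0,0,0],"delta_rot":[0,0,0]},{"hand":1,"translation":[0,0,0],"delta_rot":[0,0,0]},{"hand":1,"translation":[0.034,-0.0003,-0.016],"delta_rot":[0,0,0]},{"hand":1,"translation":[0.045,-0.0004,-0.0215],"delta_rot":[0,0,0]},{"hand":1,"translation":[0.045,-0.0004,-0.0215],"delta_rot":[0,0,0]}]' | grep -E 'ee_pos|ft'
python3 -m crank '[{"hand":1,"translation":[0.056,-0.0004,-0.027],"delta_rot":[0,0,0]},{"hand":1,"translation":[0.056,-0.0004,-0.027],"delta_rot":[0,0,0]},{"hand":1,"translation":[0.056,-0.0004,-0.027],"delta_rot":[0,0,0]},{"hand":1,"translation":[0,0,0],"delta_rot":[0,0,0]},{"hand":1,"translation":[0,0,0],"delta_rot":[0,0,0]}]' | grep -E 'ee_pos|ft'
python3 look.py h5
```

```text
ee_pos: [566.2, 279.4, 160.1]
ft_force: [0.5, 0.0, -0.1]
ee_pos: [566.2, 279.1, 235.0]
ft_force: [-0.5, 0.1, -0.5]
tcp [566.2 279.1 235. ] q [-0.095  0.422  2.236  1.908  0.899 -1.057] F [-0.5  0.1 -0.5]
[[0.284, 0.758, 0.587], [0.323, -0.652, 0.686], [0.903, -0.006, -0.43]]
pred mouth [566.9 281.4 159.3]
['scene'] bottom [590.9 291.4 196.4] tilt [-0.289 -0.175] mouth [553.3 268.7] 0.113 [965]
['side'] bottom [575.8 306.9 133.6] tilt [0.241 0.642] mouth [607.2 390.4] 0.112 [316]
['scene', 'side'] bottom [597.6 293.5 206.9] tilt [-0.356 -0.136] mouth [551.3 275.9] 0.307 [965, 316]
```

```bash
python3 -m crank '[{"hand":1,"translation":[0,0,-0.02],"delta_rot":[0,-0.1,0]},{"hand":1,"translation":[0,0,-0.05],"delta_rot":[0,-0.15,0]},{"hand":1,"translation":[0,0,-0.05],"delta_rot":[0,-0.15,0]},{"hand":0,"translation":[0,0,0],"delta_rot":[0,-0.15,0]},{"hand":-1,"translation":[0,0,0],"delta_rot":[0,-0.15,0]}]' | grep -E 'ee_pos|ft'
python3 -m crank '[{"hand":-1,"translation":[0,0,0],"delta_rot":[0,-0.15,0]},{"hand":-1,"translation":[0,0,0],"delta_rot":[0,-0.15,0]},{"hand":-1,"translation":[0,0,0],"delta_rot":[0,-0.15,0]},{"hand":-1,"translation":[0,0,0],"delta_rot":[0,-0.15,0]},{"hand":-1,"translation":[0,0,0],"delta_rot":[0,-0.15,0]}]'
python3 - <<'E'
from h import *
s=arm.get_state();t,Rt=toolpose();print(np.round(s['joint_positions'],3),t.round(1),s['finger_gap']);print(Rt.as_matrix().round(3))
p=grab('scene');x,c=fitb([p],np.array([567,281,164,.5,1.56]));print(x.round(2),c)
w=grab('wrist');save(w,'w6.png');sv(w,'w6.npz')
E
```

```text
ee_pos: [540.1, 264.3, 247.8]
ft_force: [-1.0, 1.1, -0.1]
clock: 18.85
ee_pos: [538.8, 266.5, 247.2]
orientation: [-0.055, 0.899, 0.428, 0.072]
ft_force: [-0.0, 0.6, -0.6]
finger_gap: -0.0
grasp_force: 0.0
[0.264 0.295 1.626 0.15  1.102 0.886] [538.8 266.5 247.2] -0.00047325606094584903
[[ 0.623  0.778  0.082]
 [ 0.762 -0.627  0.161]
 [ 0.177 -0.037 -0.984]]
[5.6690e+02 2.8108e+02 1.6256e+02 5.3000e-01 1.6100e+00] 0.04253673627223509
```

View pics/w6.png

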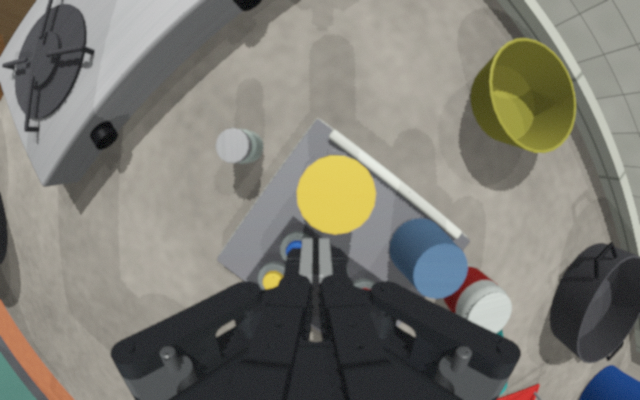

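The wrist view shows the bottle upright on the peg (336,195), the cup (428,258) and the shaker (237,146) undisturbed, and blue (295,245) and yellow (272,280) beside the shut fingers. Next I level the tool and back off to see all the keys.

```bash
cat > plan.py <<'E'
from h import *
import sys
x,y,z,n=map(float,sys.argv[1:5]);n=int(n)
t,Rt=toolpose();a=.25;c,s=np.cos(a),np.sin(a)
G=R.from_matrix(np.array([[c,s,0],[s,-c,0],[0,0,-1.]]))
d=(Rt.inv()*G).as_rotvec();T=np.array([x,y,z])
print('tcp',t.round(1),'rot deg',np.degrees(d).round(2),'dist',np.linalg.norm(T-t).round(1))
C=Rt
for i in range(n):
    print((C.inv().apply((T-t)/n)/400).round(4).tolist(),(d/n/np.radians(45)).round(4).tolist());C=C*R.from_rotvec(d/n)
E
python3 plan.py 400 170 230 6
```

```text
tcp [541.1 268.9 247.5] rot deg [-5.43 -9.45 36.69] dist 173.2
[-0.0692, -0.0198, -0.0047] [-0.0201, -0.035, 0.1359]
[-0.071, -0.0123, -0.003] [-0.0201, -0.035, 0.1359]
[-0.072, -0.0046, -0.0012] [-0.0201, -0.035, 0.1359]
[-0.0721, 0.0031, 0.0008] [-0.0201, -0.035, 0.1359]
[-0.0713, 0.0107, 0.0029] [-0.0201, -0.035, 0.1359]
[-0.0696, 0.0182, 0.0051] [-0.0201, -0.035, 0.1359]
```

```bash
python3 -m crank '[{"hand":-1,"translation":[-0.069,-0.02,-0.005],"delta_rot":[-0.02,-0.035,0.136]},{"hand":-1,"translation":[-0.071,-0.012,-0.003],"delta_rot":[-0.02,-0.035,0.136]},{"hand":-1,"translation":[-0.072,-0.005,-0.001],"delta_rot":[-0.02,-0.035,0.136]},{"hand":-1,"translation":[-0.072,0.003,0.001],"delta_rot":[-0.02,-0.035,0.136]},{"hand":-1,"translation":[-0.071,0.011,0.003],"delta_rot":[-0.02,-0.035,0.136]}]' >/dev/null
python3 -m crank '[{"hand":-1,"translation":[-0.07,0.018,0.005],"delta_rot":[-0.02,-0.035,0.136]},{"hand":-1,"translation":[0,0,0],"delta_rot":[0,0,0]},{"hand":-1,"translation":[0,0,0],"delta_rot":[0,0,0]}]'
python3 plan.py 400 170 230 1
python3 - <<'E'
from ster import *
w=grab('wrist');save(w,'w7.png');sc=grab('scene');sd=grab('side')
for V in([w],[sc],[sd],[w,sc,sd]):
    O=[];L=[]
    for p in V:
        for c,m in MODEL.items():
            if c in('cup','black','peg','pegmid'):continue
            uv=proj(p,world((525.,201.6,.25),m)[None])[0];b=blob(p,c,uv,16 if p is w else 7)
            if b: O.append((p,m,np.array(b[:2])));L.append((p['name'],c,b[2]))
    if len(O)<2: print('few');continue
    th,r=fit(O);print(th.round(3),[(a,b.round(1).tolist()) for a,b in zip(L,r)])
x,c=fitb([w],np.array([567,281,164,.5,1.56]));print(x.round(2),c)
E
```

```text
clock: 19.75
ee_pos: [396.9, 168.6, 229.5]
orientation: [-0.002, 0.992, 0.123, 0.0]
ft_force: [0.3, -0.2, -0.7]
finger_gap: -0.003
grasp_force: 0.0
tcp [396.9 168.6 229.5] rot deg [-0.2  -0.02 -0.14] dist 3.5
[0.0084, -0.0015, -0.0013] [-0.0044, -0.0006, -0.0031]
[5.22774e+02 2.01302e+02 2.46000e-01] [(('wrist', 'yellow', 449), [-0.7, 0.2]), (('wrist', 'blue', 479), [-0.3, -0.2]), (('wrist', 'white', 443), [-0.1, -0.0]), (('wrist', 'green', 455), [0.2, 0.5]), (('wrist', 'red', 412), [1.1, -0.4])]
[5.26008e+02 2.02984e+02 2.42000e-01] [(('scene', 'yellow', 88), [0.0, -0.1]), (('scene', 'white', 59), [0.0, 0.9]), (('scene', 'green', 67), [0.1, -0.3]), (('scene', 'red', 69), [-0.1, -0.3])]
[5.23102e+02 1.99229e+02 2.51000e-01] [(('side', 'yellow', 27), [-0.2, -0.2]), (('side', 'blue', 19), [0.2, 0.0]), (('side', 'white', 28), [-0.3, 0.1]), (('side', 'green', 17), [-0.1, 0.1]), (('side', 'red', 11), [0.4, 0.0])]
[5.23011e+02 2.01401e+02 2.47000e-01] [(('wrist', 'yellow', 449), [-0.7, 0.0]), (('wrist', 'blue', 479), [-0.3, -0.4]), (('wrist', 'white', 443), [-0.1, -0.3]), (('wrist', 'green', 455), [0.3, 0.2]), (('wrist', 'red', 412), [1.1, -0.7]), (('scene', 'yellow', 88), [0.1, -1.4]), (('scene', 'white', 59), [0.2, -0.3]), (('scene', 'green', 67), [0.2, -1.5]), (('scene', 'red', 69), [0.1, -1.4]), (('side', 'yellow', 27), [-0.3, -0.7]), (('side', 'blue', 19), [0.1, -0.3]), (('side', 'white', 28), [-0.5, -0.3]), (('side', 'green', 17), [-0.3, -0.3]), (('side', 'red', 11), [0.1, -0.4])]
[5.7014e+02 2.8277e+02 1.6516e+02 5.0000e-01 1.5900e+00] 0.019696969696969657
```

```bash
python3 -c "from cell import arm;print(arm.tip_extent)"
python3 -m crank '[{"hand":-1,"translation":[0.069,-0.064,0],"delta_rot":[-0.004,0,-0.003]},{"hand":-1,"translation":[0.069,-0.064,0],"delta_rot":[0,0,0]},{"hand":-1,"translation":[0,0,0.1],"delta_rot":[0,0,0]},{"hand":-1,"translation":[0,0,0.1],"delta_rot":[0,0,0]},{"hand":-1,"translation":[0,0,0.1],"delta_rot":[0,0,0]}]' >/dev/null
python3 -m crank '[{"hand":-1,"translation":[0,0,0.03],"delta_rot":[0,0,0]},{"hand":-1,"translation":[0,0,0],"delta_rot":[0,0,0]},{"hand":-1,"translation":[0,0,0],"delta_rot":[0,0,0]}]'
python3 plan.py 437.6 231.4 95 1
python3 - <<'E'
from h import *
w=grab('wrist');cv2.imwrite('pics/w8.png',w['frame'][180:400,160:480,::-1])
E
```

```text
17.0
clock: 20.7
ee_pos: [440.5, 232.1, 99.8]
orientation: [0.001, 0.992, 0.124, 0.002]
ft_force: [0.5, 0.4, -0.4]
finger_gap: 0.001
grasp_force: 0.0
tcp [440.5 232.1  99.8] rot deg [ 0.09 -0.19 -0.07] dist 5.7
[-0.0076, -0.0, 0.0119] [0.0019, -0.0042, -0.0015]
```

View pics/w8.png

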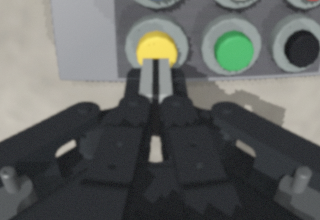

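The shut fingertips (157,75) point onto the yellow key (157,48), with green (235,50) well clear to the side. Pressing.

```bash
python3 -m crank '[{"hand":-1,"translation":[-0.007,0,0.05],"delta_rot":[0,0,0]},{"hand":-1,"translation":[0,0,0.03],"delta_rot":[0,0,0]},{"hand":-1,"translation":[0,0,0.014],"delta_rot":[0,0,0]},{"hand":-1,"translation":[0,0,0],"delta_rot":[0,0,0]},{"hand":-1,"translation":[0,0,0],"delta_rot":[0,0,0]}]'
```

```text
clock: 21.25
ee_pos: [437.7, 231.3, 62.9]
orientation: [0.001, 0.992, 0.124, 0.002]
ft_force: [-1.7, -1.1, 11.2]
finger_gap: -0.001
grasp_force: 5.8
```

```bash
python3 -m crank '[{"hand":-1,"translation":[0,0,-0.03],"delta_rot":[0,0,0]},{"hand":-1,"translation":[0,0,-0.05],"delta_rot":[0,0,0]},{"hand":-1,"translation":[0.06,0,0],"delta_rot":[0,0,0]},{"hand":-1,"translation":[0.06,0,0],"delta_rot":[0,0,0]},{"hand":-1,"translation":[0,0,0],"delta_rot":[0,0,0]}]'
python3 -m crank '[{"hand":-1,"translation":[0,0,0],"delta_rot":[0,0,0]}]' >/dev/null; python3 plan.py 484.1 243.2 62.2 1
```

```text
clock: 21.75
ee_pos: [487.9, 244.1, 95.2]
orientation: [0.0, 0.992, 0.124, 0.004]
ft_force: [0.3, 0.1, 0.1]
finger_gap: -0.002
grasp_force: 0.0
tcp [483.4 242.8  93.9] rot deg [ 0.1  -0.12 -0.09] dist 31.7
[0.0017, -0.0007, 0.0793] [0.0023, -0.0026, -0.0019]
```

Blue: press, lift, then over to white.

```bash
python3 -m crank '[{"hand":-1,"translation":[0,0,0.04],"delta_rot":[0,0,0]},{"hand":-1,"translation":[0,0,0.025],"delta_rot":[0,0,0]},{"hand":-1,"translation":[0,0,0.014],"delta_rot":[0,0,0]},{"hand":-1,"translation":[0,0,0],"delta_rot":[0,0,0]},{"hand":-1,"translation":[0,0,0],"delta_rot":[0,0,0]}]'
python3 -m crank '[{"hand":-1,"translation":[0,0,-0.03],"delta_rot":[0,0,0]},{"hand":-1,"translation":[0,0,-0.05],"delta_rot":[0,0,0]},{"hand":-1,"translation":[0,0.062,0],"delta_rot":[0,0,0]},{"hand":-1,"translation":[0,0.063,0],"delta_rot":[0,0,0]},{"hand":-1,"translation":[0,0,0],"delta_rot":[0,0,0]}]' >/dev/null
python3 -m crank '[{"hand":-1,"translation":[0,0,0],"delta_rot":[0,0,0]}]' >/dev/null; python3 plan.py 496.3 194.7 62.2 1
```

```text
clock: 22.35
ee_pos: [481.9, 242.4, 62.8]
orientation: [0.001, 0.992, 0.124, 0.0]
ft_force: [-4.4, -2.3, 16.8]
finger_gap: -0.003
grasp_force: 7.9
tcp [495.1 194.1  93.9] rot deg [ 0.09 -0.06 -0.16] dist 31.7
[0.0033, -0.0009, 0.0791] [0.002, -0.0013, -0.0035]
```

Blue went fully down (16.8 N at the stop). Now white, then over to green.

```bash
python3 -m crank '[{"hand":-1,"translation":[0.003,0,0.04],"delta_rot":[0,0,0]},{"hand":-1,"translation":[0,0,0.025],"delta_rot":[0,0,0]},{"hand":-1,"translation":[0,0,0.014],"delta_rot":[0,0,0]},{"hand":-1,"translation":[0,0,0],"delta_rot":[0,0,0]},{"hand":-1,"translation":[0,0,0],"delta_rot":[0,0,0]}]'
python3 -m crank '[{"hand":-1,"translation":[0,0,-0.03],"delta_rot":[0,0,0]},{"hand":-1,"translation":[0,0,-0.05],"delta_rot":[0,0,0]},{"hand":-1,"translation":[-0.06,0,0],"delta_rot":[0,0,0]},{"hand":-1,"translation":[-0.06,0,0],"delta_rot":[0,0,0]},{"hand":-1,"translation":[0,0,0],"delta_rot":[0,0,0]}]' >/dev/null
python3 -m crank '[{"hand":-1,"translation":[0,0,0],"delta_rot":[0,0,0]}]' >/dev/null; python3 plan.py 449.8 182.9 62.2 1
```

```text
clock: 23.45
ee_pos: [496.3, 195.3, 62.9]
orientation: [0.001, 0.992, 0.124, 0.001]
ft_force: [-2.7, -1.2, 10.9]
finger_gap: -0.004
grasp_force: 5.6
tcp [450.  183.1  94.4] rot deg [ 0.11 -0.11 -0.05] dist 32.2
[-0.0006, 0.0001, 0.0806] [0.0024, -0.0025, -0.0011]
```

Green, then lift high and check.

```bash
python3 -m crank '[{"hand":-1,"translation":[0,0,0.04],"delta_rot":[0,0,0]},{"hand":-1,"translation":[0,0,0.026],"delta_rot":[0,0,0]},{"hand":-1,"translation":[0,0,0.0145],"delta_rot":[0,0,0]},{"hand":-1,"translation":[0,0,0],"delta_rot":[0,0,0]},{"hand":-1,"translation":[0,0,0],"delta_rot":[0,0,0]}]'
python3 -m crank '[{"hand":-1,"translation":[0,0,-0.03],"delta_rot":[0,0,0]},{"hand":-1,"translation":[0,0,-0.08],"delta_rot":[0,0,0]},{"hand":-1,"translation":[-0.04,0,-0.09],"delta_rot":[0,0,0]},{"hand":-1,"translation":[-0.06,0,-0.09],"delta_rot":[0,0,0]},{"hand":-1,"translation":[0,0,-0.05],"delta_rot":[0,0,0]}]' 
python3 -m crank '[{"hand":-1,"translation":[0,0,0],"delta_rot":[0,0,0]},{"hand":-1,"translation":[0,0,0],"delta_rot":[0,0,0]},{"hand":-1,"translation":[0,0,0],"delta_rot":[0,0,0]}]' >/dev/null
python3 - <<'E'
from h import *
w=grab('wrist');sc=grab('scene')
for v in([w],[sc]):
    x,c=fitb(v,np.array([567,281,164,.5,1.56]));print(x.round(2),round(c,3))
print(proj(w,np.array([[566,279.5,34.]])),arm.get_state()['ft_force'])
cv2.imwrite('pics/w9.png',w['frame'][:,:,::-1])
E
```

```text
clock: 24.55
ee_pos: [451.6, 183.2, 62.9]
orientation: [0.001, 0.992, 0.124, 0.002]
ft_force: [-2.2, -0.1, 13.7]
finger_gap: 0.002
grasp_force: 6.9
clock: 25.05
ee_pos: [408.7, 172.6, 199.9]
orientation: [0.001, 0.992, 0.124, 0.0]
ft_force: [1.3, -0.5, 0.2]
finger_gap: 0.001
grasp_force: 0.0
[5.6969e+02 2.8290e+02 1.6502e+02 5.1000e-01 1.5900e+00] 0.024
[5.6583e+02 2.8041e+02 1.6075e+02 4.9000e-01 1.6000e+00] 0.042
[[246.66329563   0.28204451]] [-0.52317689  0.43843427  0.59447587]
```

View pics/w9.png

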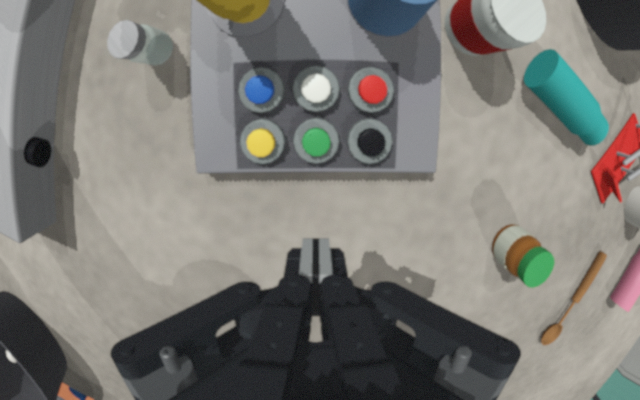

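All the keys are up (two rows at rows 90 and 142), and the bottle stands on its saucer (240,10). The cup, can, shaker, jar and spoon are in place and the arm is clear, so I hand in.

```bash
python3 -c "from cell import arm;print(arm.close_job())"
```

```text
the job is handed in; nothing more can be done
None
```

The yellow bottle stands upside down on the free peg, released; the yellow, blue, white and green keys were each pressed to the stop in that order; and the job was handed in at about 25 s, with no verdict returned.

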